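# Line up the piers with the ruler, lay the bridge deck and park the toys on it

## Robot

A 6-joint arm with a two-finger parallel gripper is mounted at the origin on the work surface. World frame = base frame: x ahead of the robot, y to its left, z up, the work surface at z = 0. Lengths are in m, angles in rad, forces in N, time in s.
With the tool pointing down it reaches from about 0.25 to 0.725 m from the base axis. Payload 9.7 kg.
Tool frame: the origin (TCP) lies midway between the tips of the shut fingers; the grasp point (between the pads) lies 19 mm behind it; z points along the fingers, y is the line along which they close (so a half turn about z gives the same grasp; the last joint's range is limited). The gripper opens to 85 mm and grips with 20 to 120 N. Pads are 22 mm wide; open, the fingers measure 114 mm over their backs; the gripper's body (76 mm by 85 mm) begins 54 mm behind the grasp point. The pads swing forward as they close: fully open they stand 13 mm farther back than shut.
Start: joints at [1.241, 0.087, 0.176, 1.66, 0, 1.571], TCP at [0.178, 0.52, 0.231] pointing down, gripper open.
Joint ranges: [-3.13, 3.13], [-0.85, 1.81], [-1.15, 1.24], [-2.2, 2.28], [-1.44, 1.52], [-3.14, 3.14]. Speed limits (rad/s): [2.22, 2.22, 2.57, 3.14, 3.14, 3.14].

## Interface

Orientations are given as a unit quaternion [w, x, y, z].
In Python, from station import r, snapshot, camera_model, workorder gives the robot as it stands.
- The arm moves only by the tool move_arm, never from a script. Its argument "increments" is a list of rows, each a list of 7 numbers: the shift along the tool's x, y, z scaled (see below), then the turn, a rotation vector about the tool's x, y, z scaled (see below), then the opening, from 0 (shut) to 1 (fully open). A call has 1 to 20 rows; each row shifts and turns the commanded pose from where the row before left it, along the tool's axes as they then stand; what a row does not reach is not made up. The controller multiplies each number of a shift by 0.03 m and each number of a turn by 8 degrees. A row lasts 1/10 s, in which the tool goes at most 50 mm and 8.59 degrees, less where a joint would pass 70% of its speed; a pose out of reach is approached as far as the arm can. A call with a number of a shift or a turn outside -1 to 1 is refused whole. A call with a gripper value outside its range is refused whole. The fingers move at their own pace and stop on an object; "grip_force" is the grip in N (left out, the last holds). Time passes only in rows, so rows that do not move let the fingers close. It gives the time, the measured TCP pose, the force, the opening and the grip force at its end, in the units of the state.
- r.get_state(): the state, without advancing time (a new reading comes with each control period).
- snapshot(name): name is "scene" or "top" or "wrist"; returns the picture (384x512x3 uint8, red, green, blue); there is no depth.
- camera_model(name): a dict with "fovy" (degrees; the focal length in pixels is half the picture's height over the tangent of half this angle, whatever the lens; pixels are square), "cx", "cy" (the principal point, pixels), "cam_to_world" (4x4, takes a point from camera to world coordinates); the wrist camera has in their place "mount" (4x4, takes a point from camera to tool coordinates, whose origin is the TCP and whose axes are the flange's). Camera axes: x right, y down, z forward; pixel columns grow to the right and rows downward; lengths in m; the calibration is good to about 2 mm. A picture is of the moment at which its call begins: read the wrist's pose just before it. camera_model takes no time and is no camera call.
- workorder.hand_in(): hands the job in; it is judged then, once.
The state is a dict: "clock": time; "qpos": joint angles; "joint_velocities": joint speeds; "effort": joint torques, N m; "ee_pos": TCP position; "ee_rot": TCP orientation; "contact_force": force on the tool from outside, world axes, zero at the start; "moment": the same for the moment, N m; "opening": finger opening in m; "finger_force": force on a finger pad.
Only numpy, scipy, OpenCV 4.12 (cv2) and the standard library are available. Lean on these libraries where they do the work, as an engineer would, in place of code of your own. Each camera call takes 0.05 s, during which the arm holds its last target. There are 200 camera calls.

## Task

Build the toy bridge: take the wooden board ruler by its handle and, holding it flat just over the bench, push the loose piers into one straight line with its edge until the edge lies flat against both fixed end blocks and the piers stand flush and square with them, then lay the deck plank lengthwise and centred on top of the end blocks and piers. Park every toy vehicle that is there (fire engine, van, car, tanker) upright on the deck, in the middle of its width and pointing along it, and put the ruler back flat on its cork mat. In the end the piers must still be in line, and leave the gear, yellow cylinder, teether ring and puzzle box where they are.

Things in the scene. Friction and masses are not known exactly. Their poses are not given: they have to be found in the camera images.
- bridge: the two fixed end blocks of the bridge (one fixed body, darker wood, dark band round the foot): each 44 mm deep (x) by 34 mm (y) by 30 mm tall, centred at y = -137 and y = +137 mm in this frame. Origin on the bench midway between them; y runs along the bridge, x across it (away from the robot); their faces towards the robot are the plane x = -22 mm. The piers belong between them at x = 0
- pier1: loose wooden bridge pier, a plain block 44 mm deep (x) by 36 mm (y) by 30 mm tall, about 50 g, a round peg end showing on its sides. Some piers may be absent. Origin: centre of its underside, z up. Starts standing in the row between the end blocks but poking out to the robot's side of the line, turned a little
- pier2: loose wooden bridge pier, a plain block 44 mm deep (x) by 36 mm (y) by 30 mm tall, about 50 g, a round peg end showing on its sides. Some piers may be absent. Origin: centre of its underside, z up. Starts standing in the row between the end blocks but poking out to the robot's side of the line, turned a little
- pier3: loose wooden bridge pier, a plain block 44 mm deep (x) by 36 mm (y) by 30 mm tall, about 50 g, a round peg end showing on its sides. Some piers may be absent. Origin: centre of its underside, z up. Starts standing in the row between the end blocks but poking out to the robot's side of the line, turned a little
- pier4: loose wooden bridge pier, a plain block 44 mm deep (x) by 36 mm (y) by 30 mm tall, about 50 g, a round peg end showing on its sides. Some piers may be absent. Origin: centre of its underside, z up. Starts standing in the row between the end blocks but poking out to the robot's side of the line, turned a little
- ruler: wooden board ruler: flat board 60 mm wide (x) by 300 mm long (y) by 8 mm thick, with straight edges at x = -30 and x = +30 mm, and an upright square handle post 24 x 24 mm at its centre, rising from the board to 78 mm above its underside (grip it about 58 mm up). 160 g. Origin: centre of its underside. Starts lying on the cork mat
- mat: fixed cork mat, 120 mm wide (x) by 340 mm long (y) by 3 mm thick, lying on the bench to the left or right of the bridge, its length pointing roughly away from the robot; origin: centre of its underside, so a ruler lying on it has its origin 3 mm higher
- deck: loose deck plank, 40 mm wide (x) by 310 mm long (y) by 10 mm thick, plywood, 110 g. Origin: centre of its underside. Starts flat on the bench on the side of the bridge opposite the mat; lying on the bridge its origin is at 30 mm height
- engine: black toy fire engine with a ladder on top, 30 mm wide (x) by 86 mm long (y) by 36 mm tall, wheels do not turn, 90 g. Origin: centre of its underside. Starts on the bench beyond the bridge
- van: plain wooden toy van, boxy, 30 mm wide (x) by 52 mm long (y) by 36 mm tall, wheels do not turn, 60 g; may be absent. Origin: centre of its underside. Starts on the bench beyond the bridge
- car: plain wooden toy car with a lower bonnet and a cabin, 30 mm wide (x) by 52 mm long (y) by 34 mm tall, wheels do not turn, 50 g; may be absent. Origin: centre of its underside. Starts on the bench beyond the bridge
- tanker: plain wooden toy tanker lorry with a small cab and a round tank behind it, 30 mm wide (x) by 52 mm long (y) by 36 mm tall, wheels do not turn, 60 g; may be absent. Origin: centre of its underside. Starts on the bench beyond the bridge
- gear: bystander: loose lime green plastic gear, 78 mm across, 18 mm high, lying flat; origin: centre of its underside
- cylinder: bystander: loose chunky yellow cylinder, 50 mm across, 60 mm tall; origin: centre of its underside
- teether: bystander: loose pale silicone teether ring, 72 mm across, 13 mm high; origin: centre of its underside
- puzzlebox: bystander: fixed wooden keyhole puzzle box, 80 x 100 x 58 mm tall; origin: centre of its underside
Things that resemble listed ones, but are neither listed nor needed, are in the scene too. Several things look just like the engine: the one meant starts nearest to the robot's base.

How it is judged:
On the way, in this order (a step that is already met when the one before it is completed fails the run):
1. the ruler, lying flat just above or on the bench, has its edge against the end blocks, and all piers stand in line with them (x of pier1 in the frame of bridge between -0.006 and 0.006 m and y of pier1 in the frame of bridge between -0.115 and 0.115 m and angle between the x axis of each of pier1, pier2, pier3, pier4 and the x axis of bridge, either way round below 0.15 rad and angle between each of pier1, pier2, pier3, pier4's own z axis and vertical below 0.1 rad and x of pier2 in the frame of bridge between -0.006 and 0.006 m and y of pier2 in the frame of bridge between -0.115 and 0.115 m and x of pier3 in the frame of bridge between -0.006 and 0.006 m and y of pier3 in the frame of bridge between -0.115 and 0.115 m and x of pier4 in the frame of bridge between -0.006 and 0.006 m and y of pier4 in the frame of bridge between -0.115 and 0.115 m and (x of ruler in the frame of bridge between -0.06 and -0.046 m or x of ruler in the frame of bridge between 0.046 and 0.06 m) and y of ruler in the frame of bridge between -0.05 and 0.05 m and angle between the y axis of ruler and the y axis of bridge, either way round below 0.06 rad and height (world z) of ruler below 0.02 m), for 0.2 s.
2. the deck lies on the end blocks (x of deck in the frame of bridge between -0.01 and 0.01 m and y of deck in the frame of bridge between -0.015 and 0.015 m and angle between the y axis of deck and the y axis of bridge, either way round below 0.08 rad and height (world z) of deck between 0.026 and 0.034 m and angle between deck's own z axis and vertical below 0.04 rad), for 0.3 s.
At the end, for the whole second after the job is handed in: piers upright, in line to 6 mm and 0.15 rad; deck on the end blocks, within 10 mm across, 15 mm along, 0.08 rad; vehicles upright on it, within 14 mm of its centre line and 0.25 rad; ruler flat on the mat, within 32 mm across, 25 mm along, 0.2 rad; all at rest (all of step 2 and x of pier1 in the frame of bridge between -0.006 and 0.006 m and y of pier1 in the frame of bridge between -0.115 and 0.115 m and angle between the x axis of each of pier1, pier2, pier3, pier4 and the x axis of bridge, either way round below 0.15 rad and angle between each of pier1, pier2, pier3, pier4, engine, van, car, tanker's own z axis and vertical below 0.1 rad and x of pier2 in the frame of bridge between -0.006 and 0.006 m and y of pier2 in the frame of bridge between -0.115 and 0.115 m and x of pier3 in the frame of bridge between -0.006 and 0.006 m and y of pier3 in the frame of bridge between -0.115 and 0.115 m and x of pier4 in the frame of bridge between -0.006 and 0.006 m and y of pier4 in the frame of bridge between -0.115 and 0.115 m and x of engine in the frame of deck between -0.014 and 0.014 m and y of engine in the frame of deck between -0.14 and 0.14 m and z of engine in the frame of deck between 0.007 and 0.014 m and angle between the y axis of each of engine, van, car, tanker and the y axis of deck, either way round below 0.25 rad and linear speed of each of engine, van, car, tanker, ruler, deck below 0.02 m/s and x of van in the frame of deck between -0.014 and 0.014 m and y of van in the frame of deck between -0.14 and 0.14 m and z of van in the frame of deck between 0.007 and 0.014 m and x of car in the frame of deck between -0.014 and 0.014 m and y of car in the frame of deck between -0.14 and 0.14 m and z of car in the frame of deck between 0.007 and 0.014 m and x of tanker in the frame of deck between -0.014 and 0.014 m and y of tanker in the frame of deck between -0.14 and 0.14 m and z of tanker in the frame of deck between 0.007 and 0.014 m and x of ruler in the frame of mat between -0.032 and 0.032 m and y of ruler in the frame of mat between -0.025 and 0.025 m and z of ruler in the frame of mat below 0.008 m and angle between the y axis of ruler and the y axis of mat, either way round below 0.2 rad and angle between ruler's own z axis and vertical below 0.05 rad); the robot touches nothing.
It fails at once if gear is moved more than 25 mm (distance of gear from where it was at the start of the episode above 0.025 m).
It fails at once if cylinder is moved more than 25 mm (distance of cylinder from where it was at the start of the episode above 0.025 m).
It fails at once if teether is moved more than 25 mm (distance of teether from where it was at the start of the episode above 0.025 m).
Of pier1, pier2, pier3, pier4 only 2 to 4 are there at a start; the rules pass over those that are not, and their reading is None.
Of van, car, tanker only 2 to 3 are there at a start; the rules pass over those that are not, and their reading is None.
At some moment in a run one of pier1, pier2, pier3, pier4 may be knocked a few centimetres aside while the robot is not near it.
It also fails if it takes over 210 s, if anything falls off the work surface, if the arm or the gripper's body presses on something with over 40 N, if the wrist force passes 120 N, or if a joint passes its speed limit or range.

## Working session

There is one attempt and no reset: what is moved stays moved. The work goes in short steps, Python scripts to look and compute and a tool call to move; the robot and the scene stay as the last step left them, time stands still between calls to the robot, and variables do not carry over. Pictures are saved under pics/ and viewed, at most 14 in all, crops included, and the job is handed in when it is done.

Besides the shell and the picture viewer there is one more tool, called after ">>>" by a JSON object that holds its "name" and its "arguments", one argument or row to a line. move_arm: Moves the arm, as the interface text tells. Its arguments: {"type":"object","properties":{"increments":{"type":"array","items":{"type":"array","items":{"type":"number"}}},"grip_force":{"type":"number"}},"required":["increments"]}

```bash
ls; mkdir -p pics
python3 - <<'E'
from station import r, snapshot, camera_model
import cv2
for n in("scene","top"):
    p=snapshot(n); cv2.imwrite(f"pics/{n}0.png",cv2.resize(p[:,:,::-1],(800,600),interpolation=cv2.INTER_CUBIC))
    m=camera_model(n); print(n,m)
print(camera_model("wrist")); print(r.get_state())
E
```

```text
pics
scene {'fovy': 50.55410089542731, 'cx': 257.4613534059416, 'cy': 193.59318065544286, 'cam_to_world': array([[ 0.39040977,  0.62014868, -0.68043797,  1.46155988],
       [ 0.92062549, -0.26729465,  0.28460899, -0.41929789],
       [-0.00537754, -0.73754267, -0.67527912,  0.86119212],
       [ 0.        ,  0.        ,  0.        ,  1.        ]])}
top {'fovy': 55.17938101369438, 'cx': 249.97868545153722, 'cy': 187.44357599149134, 'cam_to_world': array([[ 0.0234031 , -0.98405917,  0.17629479,  0.44447292],
       [-0.99963174, -0.02061124,  0.01765116, -0.08546352],
       [-0.01373613, -0.17664296, -0.98417914,  0.97083939],
       [ 0.        ,  0.        ,  0.        ,  1.        ]])}
{'fovy': 59.38843962742154, 'cx': 253.30869635513503, 'cy': 193.02757750937337, 'mount': array([[-7.28995861e-05, -9.61658590e-01, -2.74249432e-01,
         6.95597588e-02],
       [ 9.99999800e-01, -2.42289087e-04,  5.83774446e-04,
         6.39636086e-04],
       [-6.27839354e-04, -2.74249334e-01,  9.61658416e-01,
        -1.42021838e-01],
       [ 0.00000000e+00,  0.00000000e+00,  0.00000000e+00,
         1.00000000e+00]])}
{'clock': 0.1, 'qpos': array([ 1.24101280e+00,  8.73910178e-02,  1.75224064e-01,  1.65980482e+00,
       -1.27070462e-05,  1.57084108e+00]), 'joint_velocities': array([ 0.00044178, -0.00083156,  0.00146288, -0.00044827,  0.00149325,
       -0.00053642]), 'effort': array([ 6.25249540e-04, -5.21558297e+01,  4.65654051e+01,  1.59614731e-02,
       -3.05513174e-05, -1.12897749e-05]), 'ee_pos': array([0.17804808, 0.52016677, 0.23066718]), 'ee_rot': array([-9.01921573e-05,  1.64167609e-01,  9.86432284e-01, -5.80798370e-04]), 'contact_force': array([ 0.18383057, -0.05061732,  0.92678133]), 'moment': array([ 0.07437218,  0.01973852, -0.0044067 ]), 'finger_force': 0.0, 'opening': 0.08547793435581871}
```

View pics/scene0.png

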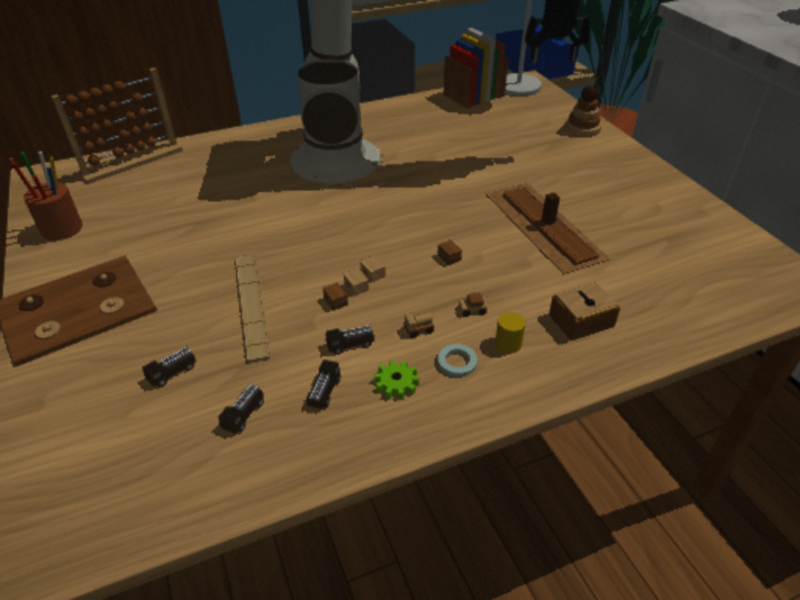

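View pics/top0.png

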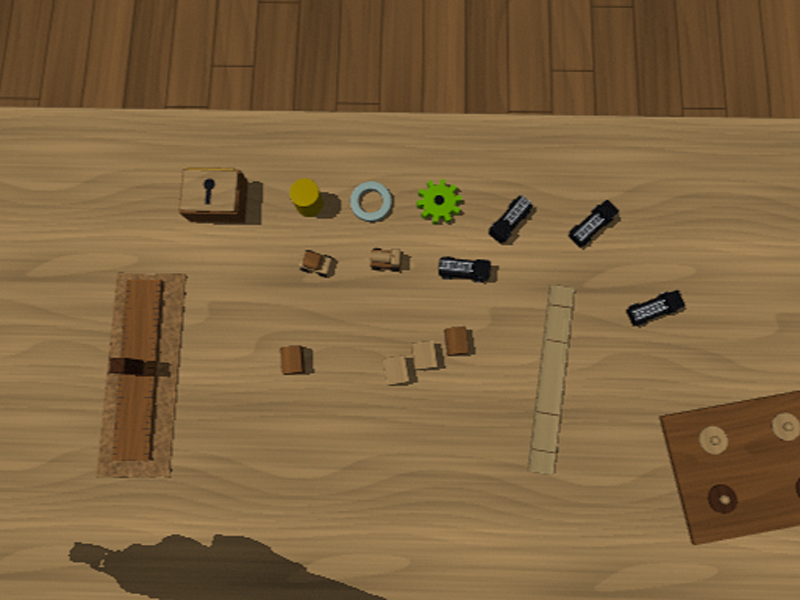

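The scene shows two loose piers, a car, a tanker and four engines. The mat and ruler are on the left (+y), the deck on the right. I'll enlarge the top view.

```bash
cat > h.py <<'E'
import numpy as np, cv2, time
from station import r, snapshot, camera_model
from scipy.spatial.transform import Rotation as R
def q2R(q): return R.from_quat([q[1],q[2],q[3],q[0]])
def model(n):
    m=camera_model(n); f=192/np.tan(np.radians(m["fovy"]/2))
    if n=="wrist":
        s=r.get_state(); T=np.eye(4); T[:3,:3]=q2R(s["ee_rot"]).as_matrix(); T[:3,3]=s["ee_pos"]; C=T@m["mount"]
    else: C=m["cam_to_world"]
    return f,m["cx"],m["cy"],C
def p2w(M,u,v,z):
    f,cx,cy,C=M; d=C[:3,:3]@np.array([(u-cx)/f,(v-cy)/f,1.]); o=C[:3,3]
    return o+d*(z-o[2])/d[2]
def w2p(M,p):
    f,cx,cy,C=M; q=C[:3,:3].T@(np.asarray(p)-C[:3,3]); return np.array([cx+f*q[0]/q[2],cy+f*q[1]/q[2]])
def crop(img,name,x0,y0,x1,y1,s):
    c=cv2.resize(img[y0:y1,x0:x1,::-1],None,fx=s,fy=s,interpolation=cv2.INTER_CUBIC)
    c=np.clip(c.astype(float)*1.4,0,255).astype(np.uint8)
    cv2.imwrite(f"pics/{name}.png",c)
def delta(target,yaw=None):
    """tool-frame rows needed. yaw: desired world angle of closing line (tool y)"""
    s=r.get_state(); Rm=q2R(s["ee_rot"])
    d=Rm.inv().apply(np.array(target)-s["ee_pos"]); out={"shift_mm":np.round(d*1000,1),"shift_units":np.round(d/0.03,2)}
    if yaw is not None:
        y=Rm.as_matrix()[:,1]; cur=np.arctan2(y[1],y[0]); e=(yaw-cur+np.pi/2)%np.pi-np.pi/2
        out["turn_units"]=round(-np.degrees(e)/8,2)
        out["tilt"]=np.round(Rm.as_matrix()[:,2],4)
    return out
E
python3 - <<'E'
from h import *
p=snapshot("top"); crop(p,"c1",170,140,370,310,4-0.5 and 3.5); 
crop(p,"c2",55,165,130,315,4)
E
```

```text
(no output)
```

View pics/c1.png

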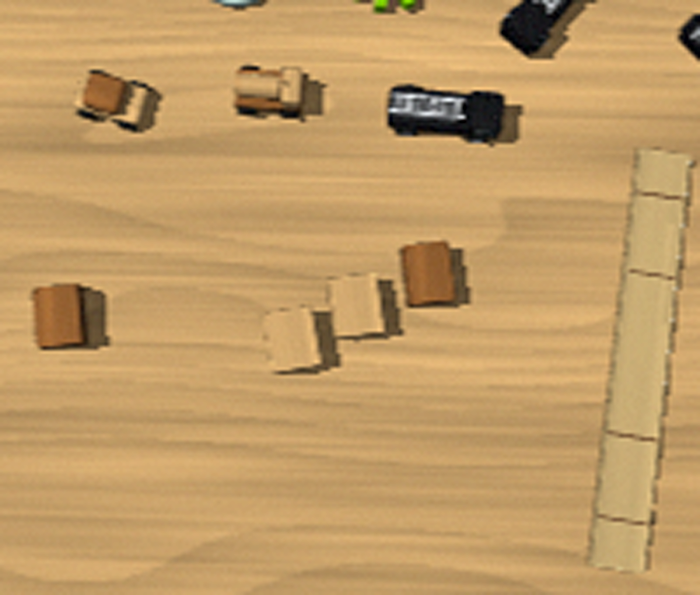

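View pics/c2.png

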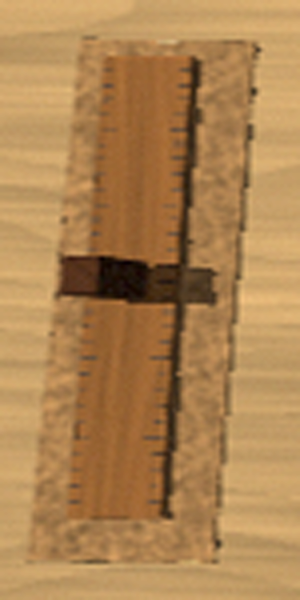

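Run:
```python
from h import *
M=model("top")
c1=lambda u,v,z: p2w(M,170+u/3.5,140+v/3.5,z)[:2]*1000
c2=lambda u,v,z: p2w(M,55+u/4,165+v/4,z)[:2]*1000
f8=lambda u,v,z: p2w(M,u*.64,v*.64,z)[:2]*1000
np.set_printoptions(precision=1,suppress=True)
def a(p,q): d=q-p; return np.hypot(*d),np.degrees(np.arctan2(d[1],d[0]))
Lo,Ro=c1(34,288,.03),c1(450,241,.03); print("far outer",Lo,Ro,a(Ro,Lo))
Li,Ri=c1(38,348,0),c1(458,302,0); print("near outer foot",Li,Ri,a(Ri,Li))
print("origin",(Lo+Ro+Li+Ri)/4)
D=[c1(636,149,.01),c1(692,155,.01),c1(649,571,.01),c1(588,566,.01)]; print("deck",D,np.mean(D,0),a(D[3],D[0]),a(D[0],D[1]))
mt=[c2(82,38,.003),c2(254,42,.003),c2(216,562,.003),c2(28,560,.003)]; print("mat",np.mean(mt,0),a(mt[3],mt[0]),a(mt[0],mt[1]))
ru=[c2(107,57,.011),c2(193,57,.011),c2(165,516,.011),c2(69,516,.011)]; print("ruler",np.mean(ru,0),a(ru[3],ru[0]),a(ru[0],ru[1]))
print("handle top",np.mean([c2(61,258,.081),c2(98,258,.081),c2(98,295,.081),c2(61,295,.081)],0))
for n,p in dict(car=(317,262),tank=(387,259),e1=(465,268),e2=(511,219),e3=(594,223),e4=(655,307)).items():
    w=f8(*p,.025); print(n,w,np.hypot(*w))
for n,P in dict(pA=[(265,310),(313,305),(325,364),(276,373)],pB=[(330,277),(376,272),(383,334),(338,340)]).items():
    w=[c1(*p,z) for p,z in zip(P,(.03,.03,0,0))]; print(n,w,np.mean(w,0),a(w[1],w[0]))
s=r.get_state(); print(delta([.44,.26,.2],np.pi/2))
```

```text
far outer [518.5 109.5] [ 559.7 -194.8] (np.float64(307.05127224690693), np.float64(97.72291750613356))
near outer foot [476.  110.1] [ 517.4 -204.3] (np.float64(317.11053678104315), np.float64(97.51159152490182))
origin [517.9 -44.9]
deck [array([ 635.4, -337.8]), array([ 631.6, -379.9]), array([ 327.7, -339.3]), array([ 330. , -295.8])] [ 481.2 -338.2] (np.float64(308.20042264978997), np.float64(-7.827461170463358)) (np.float64(42.270881202780835), np.float64(-95.09283263187845))
mat [473.9 345.3] (np.float64(340.054908243028), np.float64(0.3439878627442298)) (np.float64(117.41545776708375), np.float64(-90.17900987861796))
ruler [481.4 350.2] (np.float64(297.2321099531266), np.float64(1.3252948367155153)) (np.float64(57.998043696239215), np.float64(-88.81829725787078))
handle top [480.2 351.8]
car [664.4  57.3] 666.8741641529466
tank [672.  -61.1] 674.7696575768426
e1 [ 659.1 -192.8] 686.7023206126346
e2 [ 746.4 -271.2] 794.1496611210501
e3 [ 742. -412.] 848.716068458855
e4 [ 599.3 -506.9] 784.9256699361737
pA [array([506.2, -60.2]), array([510.6, -95.1]), array([ 469.1, -105.2]), array([461.6, -68.8])] [486.9 -82.3] (np.float64(35.176721368759964), np.float64(97.21241308270355))
pB [array([ 531.3, -107.2]), array([ 535.7, -140.7]), array([ 492.3, -148.2]), array([ 487.1, -114.6])] [ 511.6 -127.7] (np.float64(33.86647749746673), np.float64(97.4742984990704))
{'shift_mm': array([-332.1, -161.3,   30.9]), 'shift_units': array([-11.1,  -5.4,   1. ]), 'turn_units': np.float64(-2.36), 'tilt': array([-0., -0., -1.])}
```

Geometry matches the given sizes: outer block span 307 mm, deck 308 mm, mat 340 mm, ruler 297 mm. The engine nearest the base is the one at (659,-193) mm. I'm going above the ruler handle.

>>> {"name": "move_arm", "arguments": {
  "increments": [
    [-0.946,-0.172,0.225,0,0,0,1],
    [-0.946,-0.172,0.225,0,0,0,1],
    [-0.946,-0.172,0.225,0,0,0,1],
    [-0.946,-0.172,0.225,0,0,0,1],
    [-0.946,-0.172,0.225,0,0,0,1],
    [-0.946,-0.172,0.225,0,0,0,1],
    [-0.946,-0.172,0.225,0,0,0,1],
    [-0.946,-0.172,0.225,0,0,0,1],
    [-0.946,-0.172,0.225,0,0,0,1],
    [-0.946,-0.172,0.225,0,0,0,1],
    [-0.946,-0.172,0.225,0,0,0,1],
    [-0.946,-0.172,0.225,0,0,0,1],
    [0,0,0,0,0,-0.84,1],
    [0,0,0,0,0,-0.84,1],
    [0,0,0,0,0,-0.84,1],
    [0,0,0,0,0,0,1],
    [0,0,0,0,0,0,1]
  ],
  "grip_force": 80
}}

```text
clock: 1.85
ee_pos: [0.4802, 0.3515, 0.1501]
ee_rot: [-0.0, -0.009, 1.0, -0.0]
contact_force: [-0.3, -0.9, 1.0]
opening: 0.0854
finger_force: 0.0
```

Run:
```python
from h import *
np.set_printoptions(precision=3,suppress=True)
M=model("wrist"); p=snapshot("wrist"); crop(p,"w1",0,0,512,384,1.5)
print(r.get_state()["qpos"],delta([.4805,.351,.15],np.radians(91.3)))
print("predicted handle top px*1.5",w2p(M,[.4805,.351,.081])*1.5)
```

```text
[0.632 0.18  0.122 1.513 0.    0.613] {'shift_mm': array([-0.3, -0.5,  0.1]), 'shift_units': array([-0.01, -0.02,  0.  ]), 'turn_units': np.float64(-0.03), 'tilt': array([-0., -0., -1.])}
predicted handle top px*1.5 [377.283 310.098]
```

View pics/w1.png

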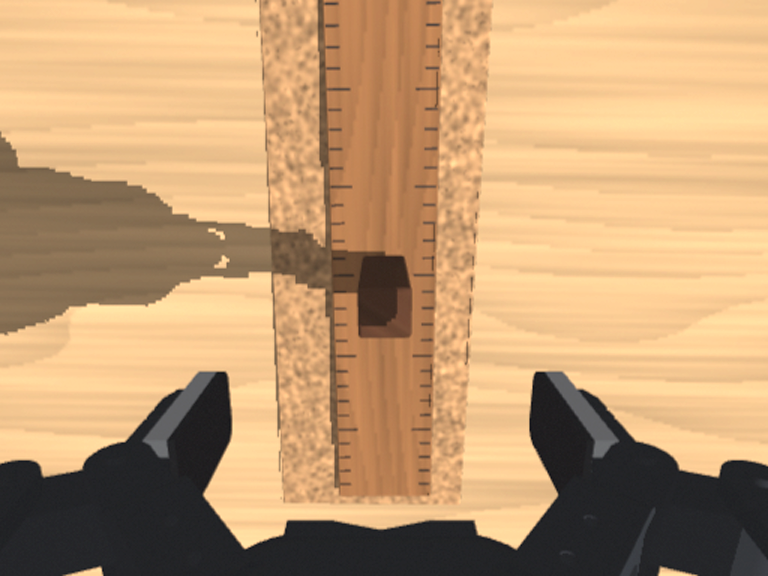

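The handle top sits at about (385,313) in the picture, roughly 3 mm to the right of the prediction. I'll correct for that, descend and grip.

>>> {"name": "move_arm", "arguments": {
  "increments": [
    [0,0.1,0.9,0,0,0,1],
    [0,0,0.9,0,0,0,1],
    [0,0,0.9,0,0,0,1],
    [0,0,0.9,0,0,0,1],
    [0,0,0,0,0,0,1],
    [0,0,0,0,0,0,0],
    [0,0,0,0,0,0,0],
    [0,0,0,0,0,0,0],
    [0,0,0,0,0,0,0],
    [0,0,0,0,0,0,0],
    [0,0,0,0,0,0,0],
    [0,0,0,0,0,0,0],
    [0,0,0,0,0,0,0],
    [0,0,-0.5,0,0,0,0],
    [0,0,-1,0,0,0,0],
    [0,0,-1,0,0,0,0],
    [0,0,-0.5,0,0,0,0],
    [0,0,0,0,0,0,0]
  ]
}}

```text
clock: 3.7
ee_pos: [0.4811, 0.3551, 0.1349]
ee_rot: [0.002, -0.011, 1.0, 0.001]
contact_force: [-0.9, 0.3, -1.6]
opening: 0.0231
finger_force: 78.6
```

>>> {"name": "move_arm", "arguments": {
  "increments": [
    [0.205,-0.984,0,0,0,0,0],
    [0.205,-0.984,0,0,0,0,0],
    [0.205,-0.984,0,0,0,0,0],
    [0.205,-0.984,0,0,0,0,0],
    [0.205,-0.984,0,0,0,0,0],
    [0.205,-0.984,0,0,0,0,0],
    [0.205,-0.984,0,0,0,0,0],
    [0.205,-0.984,0,0,0,0,0],
    [0.205,-0.984,0,0,0,0,0],
    [0.205,-0.984,0,0,0,0,0],
    [0.205,-0.984,0,0,0,0,0],
    [0.205,-0.984,0,0,0,0,0],
    [0.205,-0.984,0,0,0,0,0],
    [0.205,-0.984,0,0,0,0,0],
    [0,0,0,0,0,0,0]
  ]
}}

```text
clock: 5.2
ee_pos: [0.402, -0.0629, 0.1308]
ee_rot: [-0.001, -0.009, 1.0, -0.0]
contact_force: [0.9, 0.6, -1.1]
opening: 0.0231
finger_force: 79.3
```

>>> {"name": "move_arm", "arguments": {
  "increments": [
    [0,0,0,0,0,0.95,0],
    [0,0,0,0,0,0.95,0],
    [0,0,0,0,0,0.95,0],
    [0,0,0,0,0,0.95,0],
    [0,0,0,0,0,0.95,0],
    [0,0,0,0,0,0.95,0],
    [0,0,0,0,0,0.95,0],
    [0,0,0,0,0,0.95,0],
    [0,0,0,0,0,0.95,0],
    [0,0,0,0,0,0.95,0],
    [0,0,0,0,0,0.95,0],
    [0,0,0,0,0,0,0],
    [0,0,0,0,0,0,0]
  ]
}}

```text
clock: 6.5
ee_pos: [0.403, -0.0602, 0.1315]
ee_rot: [-0.001, 0.657, 0.754, -0.0]
contact_force: [0.7, -0.0, -1.9]
opening: 0.0235
finger_force: 79.2
```

Run:
```python
from h import *
np.set_printoptions(precision=3,suppress=True)
s=r.get_state();print(s["ee_pos"],s["qpos"],delta([.4035,-.0607,.043],np.radians(7.65)))
p=snapshot("top"); crop(p,"t1",150,150,350,340,3.5)
```

```text
[ 0.403 -0.06   0.131] [-0.148 -0.27  -0.347  1.495  0.     1.284] {'shift_mm': array([-0.6,  0.5, 88.5]), 'shift_units': array([-0.02,  0.02,  2.95]), 'turn_units': np.float64(0.03), 'tilt': array([-0.001,  0.   , -1.   ])}
```

View pics/t1.png

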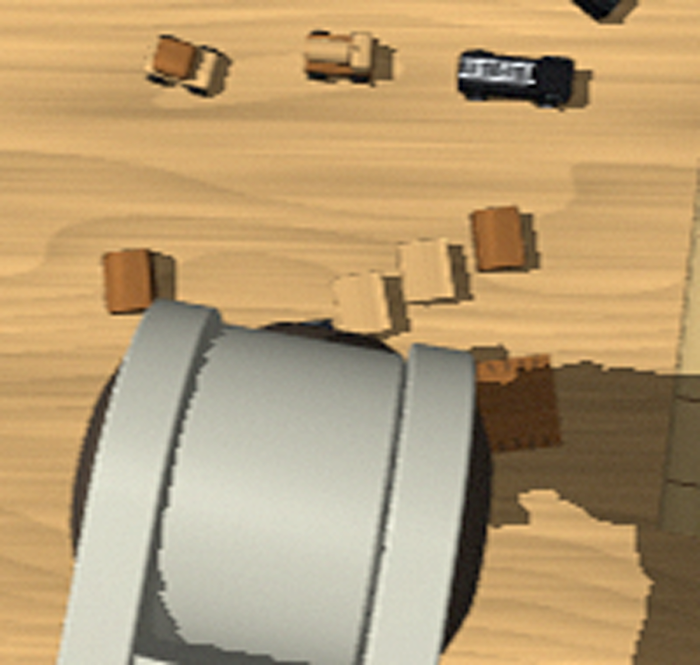

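Piers are unchanged, and the ruler is parallel to the bridge on the robot's side. I'll lower it to about 4 mm and push.

>>> {"name": "move_arm", "arguments": {
  "increments": [
    [0,0,0.8,0,0,0,0],
    [0,0,0.8,0,0,0,0],
    [0,0,0.8,0,0,0,0],
    [0,0,0.5,0,0,0,0],
    [0,0,0,0,0,0,0],
    [0,0.2,0,0,0,0,0],
    [0,0.2,0,0,0,0,0],
    [0,0.2,0,0,0,0,0],
    [0,0.2,0,0,0,0,0],
    [0,0.2,0,0,0,0,0],
    [0,0.2,0,0,0,0,0],
    [0,0.2,0,0,0,0,0],
    [0,0.2,0,0,0,0,0],
    [0,0.2,0,0,0,0,0],
    [0,0,0,0,0,0,0]
  ]
}}

```text
clock: 8.05
ee_pos: [0.4574, -0.0533, 0.0452]
ee_rot: [0.0, 0.658, 0.753, 0.0]
contact_force: [0.2, -0.1, -0.8]
opening: 0.0233
finger_force: 79.3
```

```bash
cat >> h.py <<'E'
O=np.array([.5175,-.0455]); TH=np.radians(7.65); BX=np.array([np.cos(TH),np.sin(TH)]); BY=np.array([-BX[1],BX[0]])
def tob(p): d=np.asarray(p)[:2]-O; return np.array([d@BX,d@BY])
def frb(x,y): return O+x*BX+y*BY
E
python3 - <<'E'
from h import *
np.set_printoptions(precision=4,suppress=True)
s=r.get_state();print(s["ee_pos"],tob(s["ee_pos"]),s["contact_force"],s["moment"])
p=snapshot("top"); crop(p,"t2",150,150,350,340,3.5)
p=snapshot("wrist"); crop(p,"w2",0,0,512,384,1.5)
E
```

```text
[ 0.4574 -0.0533  0.0452] [-0.0606  0.0003] [ 0.1555 -0.0716 -0.8459] [-0.0243 -0.0093 -0.0219]
```

View pics/t2.png

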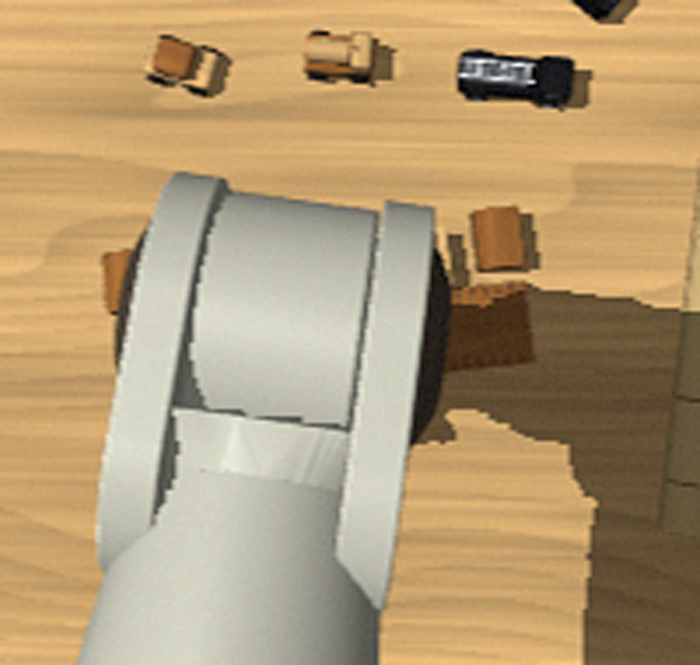

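Ruler's far edge is about 10 mm short of the right end block, with its corner at (527,283). I'll continue slowly until contact.

>>> {"name": "move_arm", "arguments": {
  "increments": [
    [0,0.07,0,0,0,0,0],
    [0,0.07,0,0,0,0,0],
    [0,0.07,0,0,0,0,0],
    [0,0,0,0,0,0,0]
  ]
}}

```text
clock: 8.55
ee_pos: [0.4633, -0.0525, 0.0453]
ee_rot: [0.0, 0.658, 0.753, 0.0]
contact_force: [-0.4, -1.0, -1.5]
opening: 0.0236
finger_force: 79.3
```

>>> {"name": "move_arm", "arguments": {
  "increments": [
    [0,0.05,0,0,0,0,0],
    [0,0.05,0,0,0,0,0],
    [0,0,0,0,0,0,0]
  ]
}}

```text
clock: 8.85
ee_pos: [0.4662, -0.0521, 0.0453]
ee_rot: [0.0, 0.658, 0.753, 0.0]
contact_force: [0.0, 0.1, -1.3]
opening: 0.0232
finger_force: 79.3
```

Run:
```python
from h import *
np.set_printoptions(precision=4,suppress=True)
s=r.get_state();print(s["ee_pos"],tob(s["ee_pos"]),s["contact_force"],s["moment"])
```

```text
[ 0.4662 -0.0521  0.0453] [-0.0518  0.0002] [ 0.0406  0.0657 -1.3339] [-0.0019  0.0423  0.0672]
```

>>> {"name": "move_arm", "arguments": {
  "increments": [
    [0,0.05,0,0,0,0,0],
    [0,0,0,0,0,0,0]
  ]
}}

```text
clock: 9.05
ee_pos: [0.4674, -0.052, 0.0452]
ee_rot: [-0.0, 0.658, 0.753, -0.0]
contact_force: [-0.6, -0.5, -1.3]
opening: 0.0231
finger_force: 79.4
```

>>> {"name": "move_arm", "arguments": {
  "increments": [
    [0,0.05,0,0,0,0,0],
    [0,0,0,0,0,0,0]
  ]
}}

```text
clock: 9.25
ee_pos: [0.4676, -0.0519, 0.045]
ee_rot: [-0.001, 0.658, 0.753, -0.001]
contact_force: [-7.5, -0.9, 2.4]
opening: 0.0233
finger_force: 79.9
```

>>> {"name": "move_arm", "arguments": {
  "increments": [
    [0,0.03,0,0,0,0,0],
    [0,0,0,0,0,0,0]
  ]
}}

```text
clock: 9.45
ee_pos: [0.4677, -0.0519, 0.0448]
ee_rot: [-0.001, 0.658, 0.753, -0.002]
contact_force: [-12.1, -0.9, 3.9]
opening: 0.0232
finger_force: 80.1
```

>>> {"name": "move_arm", "arguments": {
  "increments": [
    [0,0.05,0,0,0,0,0],
    [0,0,0,0,0,0,0],
    [0,0,0,0,0,0,0],
    [0,0,0,0,0,0,0]
  ]
}}

```text
clock: 9.85
ee_pos: [0.4679, -0.0518, 0.0446]
ee_rot: [-0.002, 0.658, 0.753, -0.003]
contact_force: [-16.5, -2.8, 6.5]
opening: 0.0231
finger_force: 80.8
```

Run:
```python
from h import *
np.set_printoptions(precision=4,suppress=True)
s=r.get_state();print(s["ee_pos"],tob(s["ee_pos"]),s["contact_force"],s["moment"])
p=snapshot("scene"); crop(p,"s2",190,140,330,245,5.7)
```

```text
[ 0.4679 -0.0518  0.0446] [-0.05    0.0003] [-16.4568  -2.7939   6.497 ] [-0.7576  3.9385  0.2433]
```

View pics/s2.png

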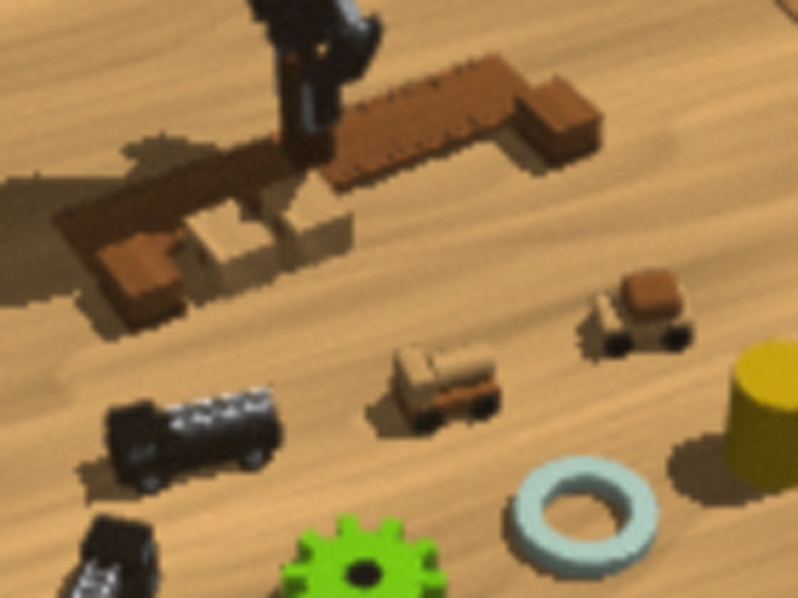

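Ruler is flush against both end blocks (left block ~(140,265), right ~(560,110)). Piers at (230,240) and (310,210) are square in line between them. Now I'll back off, lift and return the ruler to the mat.

>>> {"name": "move_arm", "arguments": {
  "increments": [
    [0,-0.1,0,0,0,0,0],
    [0,-0.2,0,0,0,0,0],
    [0,-0.7,0,0,0,0,0],
    [0,-0.8,0,0,0,0,0],
    [0,-0.2,-0.8,0,0,0,0],
    [0,0,-1,0,0,0,0],
    [0,0,-1,0,0,0,0],
    [0,0,0,0,0,0,0],
    [0,0,0,0,0,-0.95,0],
    [0,0,0,0,0,-0.95,0],
    [0,0,0,0,0,-0.95,0],
    [0,0,0,0,0,-0.95,0],
    [0,0,0,0,0,-0.95,0],
    [0,0,0,0,0,-0.95,0],
    [0,0,0,0,0,-0.95,0],
    [0,0,0,0,0,-0.95,0],
    [0,0,0,0,0,-0.95,0],
    [0,0,0,0,0,-0.95,0],
    [0,0,0,0,0,-0.95,0],
    [0,0,0,0,0,0,0]
  ]
}}

```text
clock: 11.9
ee_pos: [0.4118, -0.0594, 0.1287]
ee_rot: [-0.0, -0.012, 1.0, 0.0]
contact_force: [0.4, 0.3, -1.1]
opening: 0.0232
finger_force: 79.8
```

```bash
sed -i 's/O=np.array(\[.5175,-.0455\])/O=np.array([.519,-.0453])/' h.py
python3 - <<'E'
from h import *
np.set_printoptions(precision=3,suppress=True)
s=r.get_state();print(s["ee_pos"],s["qpos"],delta([.477,.349,.130],np.radians(91.)))
E
```

```text
[ 0.412 -0.059  0.129] [-0.143 -0.25  -0.337  1.484  0.    -0.167] {'shift_mm': array([-75. , 406.7,  -1.2]), 'shift_units': array([-2.5 , 13.56, -0.04]), 'turn_units': np.float64(0.05), 'tilt': array([-0.,  0., -1.])}
```

>>> {"name": "move_arm", "arguments": {
  "increments": [
    [-0.179,0.969,0,0,0,0,0],
    [-0.179,0.969,0,0,0,0,0],
    [-0.179,0.969,0,0,0,0,0],
    [-0.179,0.969,0,0,0,0,0],
    [-0.179,0.969,0,0,0,0,0],
    [-0.179,0.969,0,0,0,0,0],
    [-0.179,0.969,0,0,0,0,0],
    [-0.179,0.969,0,0,0,0,0],
    [-0.179,0.969,0,0,0,0,0],
    [-0.179,0.969,0,0,0,0,0],
    [-0.179,0.969,0,0,0,0,0],
    [-0.179,0.969,0,0,0,0,0],
    [-0.179,0.969,0,0,0,0,0],
    [-0.179,0.969,0,0,0,0,0],
    [0,0,0,0,0,0,0],
    [0,0,0.9,0,0,0,0],
    [0,0,0.9,0,0,0,0],
    [0,0,0.8,0,0,0,0],
    [0,0,0.2,0,0,0,0],
    [0,0,0,0,0,0,0]
  ]
}}

```text
clock: 13.9
ee_pos: [0.4776, 0.3483, 0.0448]
ee_rot: [-0.001, -0.01, 1.0, -0.0]
contact_force: [-0.5, 0.1, -1.7]
opening: 0.0231
finger_force: 79.9
```

>>> {"name": "move_arm", "arguments": {
  "increments": [
    [0,0,0.07,0,0,0,0],
    [0,0,0.03,0,0,0,0],
    [0,0,0,0,0,0,0]
  ]
}}

```text
clock: 14.2
ee_pos: [0.4784, 0.3492, 0.0433]
ee_rot: [0.001, -0.011, 1.0, 0.0]
contact_force: [-0.8, -1.6, 4.6]
opening: 0.0232
finger_force: 80.5
```

>>> {"name": "move_arm", "arguments": {
  "increments": [
    [0,0,0,0,0,0,0.4],
    [0,0,0,0,0,0,1],
    [0,0,0,0,0,0,1],
    [0,0,0,0,0,0,1],
    [0,0,0,0,0,0,1],
    [0,0,-1,0,0,0,1],
    [0,0,-1,0,0,0,1],
    [0,0,-1,0,0,0,1],
    [0,0,-0.5,0,0,0,1],
    [0,0,0,0,0,0,1]
  ]
}}

```text
clock: 15.2
ee_pos: [0.4789, 0.3497, 0.1493]
ee_rot: [0.001, -0.011, 1.0, 0.001]
contact_force: [-0.3, 0.4, -0.7]
opening: 0.0851
finger_force: 0.0
```

Run:
```python
from h import *
np.set_printoptions(precision=3,suppress=True)
s=r.get_state();print(s["ee_pos"],s["qpos"],delta([.481,-.338,.15],np.radians(82.5)))
p=snapshot("top"); cv2.imwrite("pics/t3raw.png",p[:,:,::-1]); crop(p,"t3",55,140,375,320,2.5)
```

```text
[0.479 0.35  0.149] [ 0.631  0.171  0.11   1.507 -0.     0.609] {'shift_mm': array([  13. , -687.6,   -2.1]), 'shift_units': array([  0.43, -22.92,  -0.07]), 'turn_units': np.float64(1.1), 'tilt': array([ 0.003,  0.002, -1.   ])}
```

View pics/t3.png

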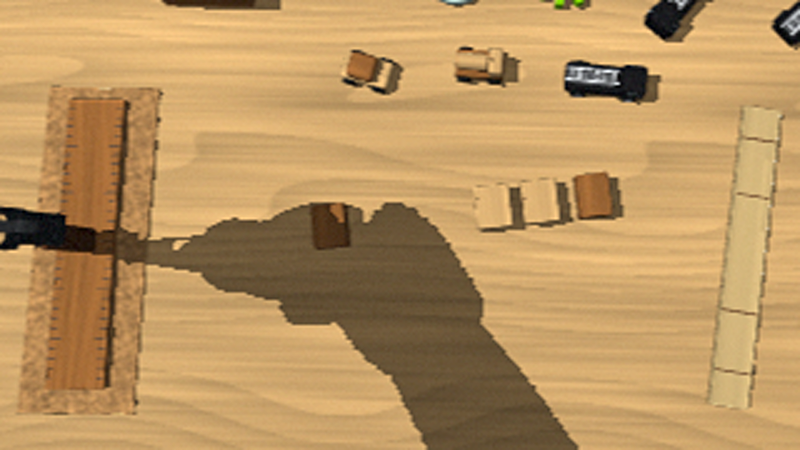

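Ruler is centred on the mat, its board spanning (65–125, 98–388). Piers at (493,206) and (543,201) are in line with the end block at (595,195). Moving to the deck next.

>>> {"name": "move_arm", "arguments": {
  "increments": [
    [0.02,-0.997,0,0,0,0,1],
    [0.02,-0.997,0,0,0,0,1],
    [0.02,-0.997,0,0,0,0,1],
    [0.02,-0.997,0,0,0,0,1],
    [0.02,-0.997,0,0,0,0,1],
    [0.02,-0.997,0,0,0,0,1],
    [0.02,-0.997,0,0,0,0,1],
    [0.02,-0.997,0,0,0,0,1],
    [0.02,-0.997,0,0,0,0,1],
    [0.02,-0.997,0,0,0,0,1],
    [0.02,-0.997,0,0,0,0,1],
    [0.02,-0.997,0,0,0,0,1],
    [0.02,-0.997,0,0,0,0,1],
    [0.02,-0.997,0,0,0,0,1],
    [0.02,-0.997,0,0,0,0,1],
    [0.02,-0.997,0,0,0,0,1],
    [0.02,-0.997,0,0,0,0,1],
    [0.02,-0.997,0,0,0,0,1],
    [0.02,-0.997,0,0,0,0,1],
    [0.02,-0.997,0,0,0,0,1]
  ]
}}

```text
clock: 17.25
ee_pos: [0.4784, -0.2501, 0.1449]
ee_rot: [-0.001, -0.011, 1.0, 0.001]
contact_force: [-0.1, 0.3, 0.0]
opening: 0.0852
finger_force: 0.0
```

>>> {"name": "move_arm", "arguments": {
  "increments": [
    [0.02,-0.997,0,0,0,0,1],
    [0.02,-0.997,0,0,0,0,1],
    [0.02,-0.997,0,0,0,0,1],
    [0,0,0,0,0,0.56,0.7],
    [0,0,0,0,0,0.56,0.7],
    [0,0,0,0,0,0,0.7],
    [0,0,0,0,0,0,0.7]
  ]
}}

```text
clock: 17.95
ee_pos: [0.479, -0.3386, 0.1458]
ee_rot: [-0.001, 0.066, 0.998, 0.001]
contact_force: [0.2, 0.1, 1.0]
opening: 0.0597
finger_force: 0.0
```

Run:
```python
from h import *
np.set_printoptions(precision=3,suppress=True)
M=model("wrist"); p=snapshot("wrist"); 
c=cv2.resize(p[:,:,::-1],None,fx=1.5,fy=1.5,interpolation=cv2.INTER_CUBIC)
yc=np.array([np.cos(np.radians(-7.7)),np.sin(np.radians(-7.7))]); xc=np.array([-yc[1],yc[0]])
for a in(-.155,0,.155):
  for b in(-.02,.02):
    q=np.r_[np.array([.481,-.338])+a*yc+b*xc,.01]; u=w2p(M,q)*1.5; print(a,b,u); cv2.circle(c,tuple(int(round(k)) for k in u),4,(0,0,255),1)
cv2.imwrite("pics/w3.png",c)
print(r.get_state()["opening"],delta([.481,-.338,.1],np.radians(82.3)))
```

```text
-0.155 -0.02 [339.245 -33.857]
-0.155 0.02 [421.865 -33.596]
0 -0.02 [344.623 276.483]
0 0.02 [415.069 276.61 ]
0.155 -0.02 [348.619 507.102]
0.155 0.02 [410.019 507.15 ]
0.05955340548741867 {'shift_mm': array([-1.8,  0.8, 46.2]), 'shift_units': array([-0.06,  0.03,  1.54]), 'turn_units': np.float64(0.02), 'tilt': array([-0.001,  0.001, -1.   ])}
```

View pics/w3.png

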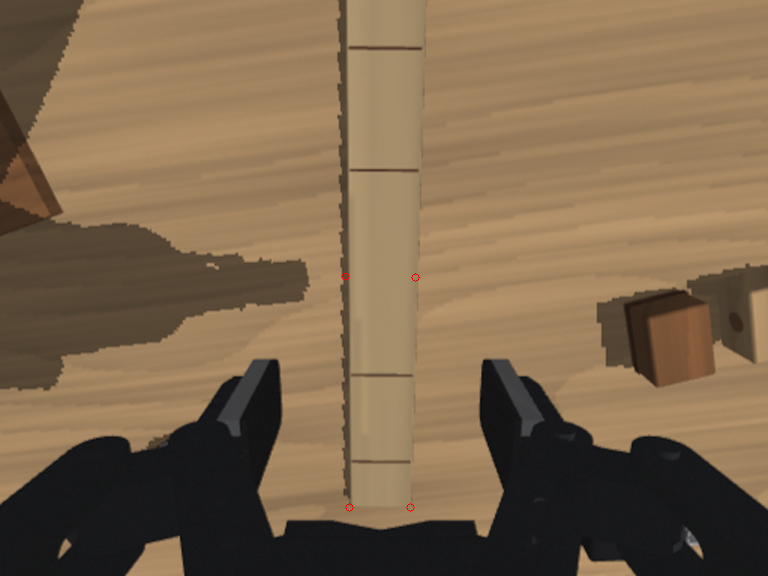

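Deck edges match the predicted circles within about 1 mm. Descending and gripping.

>>> {"name": "move_arm", "arguments": {
  "increments": [
    [-0.06,0.06,1,0,0,0,0.65],
    [0,0,1,0,0,0,0.65],
    [0,0,1,0,0,0,0.65],
    [0,0,1,0,0,0,0.65],
    [0,0,0.5,0,0,0,0.65],
    [0,0,0.3,0,0,0,0.65],
    [0,0,0,0,0,0,0.65],
    [0,0,0,0,0,0,0.65]
  ]
}}

```text
clock: 18.8
ee_pos: [0.4821, -0.3378, 0.0046]
ee_rot: [0.001, 0.067, 0.998, -0.0]
contact_force: [-1.1, -0.1, 0.7]
opening: 0.0557
finger_force: 0.0
```

>>> {"name": "move_arm", "arguments": {
  "increments": [
    [0,0,0,0,0,0,0.3],
    [0,0,0,0,0,0,0],
    [0,0,0,0,0,0,0],
    [0,0,0,0,0,0,0],
    [0,0,0,0,0,0,0],
    [0,0,0,0,0,0,0],
    [0,0,0,0,0,0,0]
  ],
  "grip_force": 60
}}

```text
clock: 19.5
ee_pos: [0.4823, -0.3381, 0.0053]
ee_rot: [0.001, 0.067, 0.998, -0.001]
contact_force: [-1.1, 0.8, 5.3]
opening: 0.0373
finger_force: 59.4
```

>>> {"name": "move_arm", "arguments": {
  "increments": [
    [0,0,-0.4,0,0,0,0],
    [0,0,-1,0,0,0,0],
    [0,0,-1,0,0,0,0],
    [0,0,-1,0,0,0,0],
    [0,0,0,0,0,0,0],
    [0,0,0,0,0,0,0]
  ]
}}

```text
clock: 20.1
ee_pos: [0.4819, -0.3378, 0.1067]
ee_rot: [0.001, 0.067, 0.998, -0.001]
contact_force: [-0.3, 0.3, -1.9]
opening: 0.0369
finger_force: 60.4
```

Run:
```python
from h import *
np.set_printoptions(precision=3,suppress=True)
s=r.get_state();print(s["ee_pos"],s["contact_force"],s["moment"],s["opening"],q2R(s["ee_rot"]).as_matrix())
p=snapshot("wrist"); crop(p,"w4",0,0,512,384,1.2)
```

```text
[ 0.482 -0.338  0.107] [-0.342  0.276 -1.865] [ 0.016 -0.013 -0.007] 0.03688745524938505 [[-0.991  0.134  0.002]
 [ 0.134  0.991 -0.001]
 [-0.002 -0.001 -1.   ]]
```

View pics/w4.png

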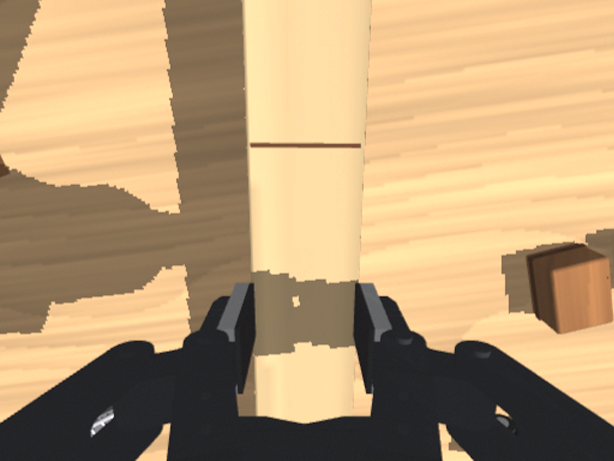

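Deck is held straight and level, its centre between the pads. I'll turn it to the bridge heading and carry it over.

>>> {"name": "move_arm", "arguments": {
  "increments": [
    [0,0,0,0,0,0.933,0],
    [0,0,0,0,0,0.933,0],
    [0,0,0,0,0,0.933,0],
    [0,0,0,0,0,0.933,0],
    [0,0,0,0,0,0.933,0],
    [0,0,0,0,0,0.933,0],
    [0,0,0,0,0,0.933,0],
    [0,0,0,0,0,0.933,0],
    [0,0,0,0,0,0.933,0],
    [0,0,0,0,0,0.933,0],
    [0,0,0,0,0,0,0],
    [0,0,0,0,0,0,0]
  ]
}}

```text
clock: 21.35
ee_pos: [0.481, -0.3372, 0.1044]
ee_rot: [-0.001, 0.657, 0.754, -0.0]
contact_force: [0.6, 1.0, -2.2]
opening: 0.0374
finger_force: 60.4
```

Run:
```python
from h import *
np.set_printoptions(precision=3,suppress=True)
print(delta(np.r_[O,.1],TH)); snap=snapshot("top"); crop(snap,"t4",120,140,360,320,3)
```

```text
{'shift_mm': array([283.9,  77.6,   4.6]), 'shift_units': array([9.46, 2.59, 0.15]), 'turn_units': np.float64(0.03), 'tilt': array([-0.001,  0.001, -1.   ])}
```

View pics/t4.png

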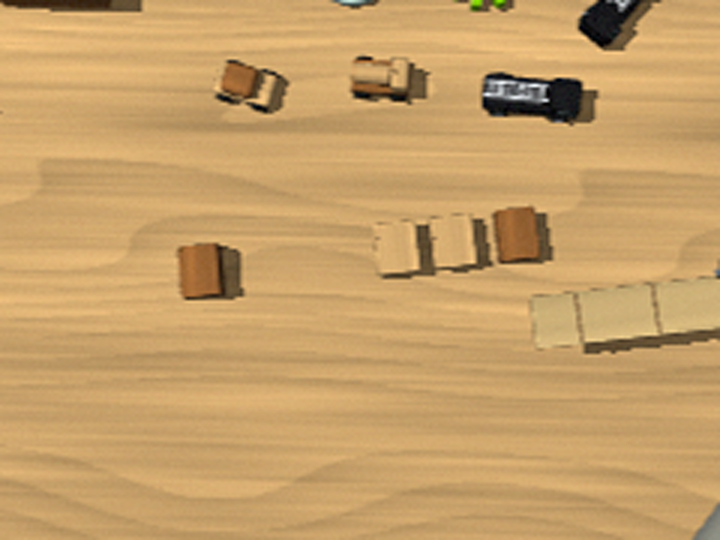

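Piers remain in line, at (398,249) and (455,243) between the blocks. Carrying the deck over.

>>> {"name": "move_arm", "arguments": {
  "increments": [
    [0.946,0.259,0,0,0,0,0],
    [0.946,0.259,0,0,0,0,0],
    [0.946,0.259,0,0,0,0,0],
    [0.946,0.259,0,0,0,0,0],
    [0.946,0.259,0,0,0,0,0],
    [0.946,0.259,0,0,0,0,0],
    [0.946,0.259,0,0,0,0,0],
    [0.946,0.259,0,0,0,0,0],
    [0.946,0.259,0,0,0,0,0],
    [0.946,0.259,0,0,0,0,0],
    [0,0,0,0,0,0,0],
    [0,0,0,0,0,0,0]
  ]
}}

```text
clock: 22.6
ee_pos: [0.5205, -0.0453, 0.1051]
ee_rot: [-0.0, 0.657, 0.754, -0.0]
contact_force: [0.6, 0.3, -0.7]
opening: 0.0373
finger_force: 60.4
```

Run:
```python
from h import *
np.set_printoptions(precision=3,suppress=True)
M=model("top"); g=lambda u,v,z:p2w(M,120+u/3,140+v/3,z)[:2]
L,Rr=g(180,245,.03),g(537,207,.03); print("block far outer in bridge frame (22,±154):",tob(L)*1000,tob(Rr)*1000)
print(delta(np.r_[O,.045],TH))
p=snapshot("top"); crop(p,"t5",120,140,360,320,3)
```

```text
block far outer in bridge frame (22,±154): [ 21.569 152.634] [  19.97  -154.609]
{'shift_mm': array([ 0.2, -1.5, 60.1]), 'shift_units': array([ 0.01, -0.05,  2.  ]), 'turn_units': np.float64(0.03), 'tilt': array([-0., -0., -1.])}
```

>>> {"name": "move_arm", "arguments": {
  "increments": [
    [0,-0.05,0.7,0,0,0.03,0],
    [0,0,0.7,0,0,0,0],
    [0,0,0.5,0,0,0,0],
    [0,0,0.15,0,0,0,0],
    [0,0,0,0,0,0,0]
  ]
}}

```text
clock: 23.15
ee_pos: [0.5188, -0.0464, 0.0434]
ee_rot: [-0.0, 0.66, 0.751, -0.0]
contact_force: [-0.1, -0.9, -0.6]
opening: 0.0372
finger_force: 60.4
```

>>> {"name": "move_arm", "arguments": {
  "increments": [
    [0,0,0.08,0,0,0,0],
    [0,0,0,0,0,0,0]
  ]
}}

```text
clock: 23.35
ee_pos: [0.5196, -0.0461, 0.042]
ee_rot: [0.0, 0.66, 0.751, 0.0]
contact_force: [-0.1, -0.5, -2.0]
opening: 0.0372
finger_force: 60.4
```

>>> {"name": "move_arm", "arguments": {
  "increments": [
    [0,0,0.05,0,0,0,0],
    [0,0,0,0,0,0,0]
  ]
}}

```text
clock: 23.55
ee_pos: [0.5193, -0.046, 0.0401]
ee_rot: [0.0, 0.66, 0.751, 0.0]
contact_force: [0.3, -0.1, -0.4]
opening: 0.0373
finger_force: 60.4
```

>>> {"name": "move_arm", "arguments": {
  "increments": [
    [0,0,0.06,0,0,0,0],
    [0,0,0,0,0,0,0]
  ]
}}

```text
clock: 23.75
ee_pos: [0.519, -0.046, 0.0379]
ee_rot: [-0.0, 0.66, 0.751, -0.0]
contact_force: [0.7, -0.2, -1.7]
opening: 0.0373
finger_force: 60.4
```

>>> {"name": "move_arm", "arguments": {
  "increments": [
    [0,0,0.05,0,0,0,0],
    [0,0,0,0,0,0,0]
  ]
}}

```text
clock: 23.95
ee_pos: [0.519, -0.046, 0.0364]
ee_rot: [-0.0, 0.66, 0.751, -0.0]
contact_force: [0.4, 0.1, -1.2]
opening: 0.0372
finger_force: 60.4
```

>>> {"name": "move_arm", "arguments": {
  "increments": [
    [0,0,0.05,0,0,0,0],
    [0,0,0,0,0,0,0]
  ]
}}

```text
clock: 24.15
ee_pos: [0.5192, -0.046, 0.0353]
ee_rot: [0.0, 0.66, 0.751, 0.0]
contact_force: [-0.6, 0.3, 1.4]
opening: 0.0375
finger_force: 60.7
```

>>> {"name": "move_arm", "arguments": {
  "increments": [
    [0,0,0.03,0,0,0,0],
    [0,0,0,0,0,0,0],
    [0,0,0,0,0,0,0.55],
    [0,0,0,0,0,0,0.65],
    [0,0,0,0,0,0,0.65],
    [0,0,0,0,0,0,0.65],
    [0,0,-0.3,0,0,0,0.65],
    [0,0,-1,0,0,0,0.65],
    [0,0,-1,0,0,0,0.65],
    [0,0,-1,0,0,0,0.65],
    [0,0,0,0,0,0,0.65]
  ]
}}

```text
clock: 25.25
ee_pos: [0.521, -0.0462, 0.1383]
ee_rot: [0.003, 0.66, 0.751, 0.002]
contact_force: [0.3, -0.2, 0.0]
opening: 0.0555
finger_force: 0.0
```

Run:
```python
from h import *
np.set_printoptions(precision=3,suppress=True)
Mt=model("top");f=lambda u,v:p2w(Mt,120+u/3,140+v/3,.025)[:2]
# car ends etc. from t4 picture (rough centres)
for n,p in dict(car=(250,86),tank=(381,79),eng=(533,98)).items(): print(n,f(*p))
print(delta([.661,-.19,.15],np.radians(-2)), r.get_state()["qpos"])
p=snapshot("scene"); crop(p,"s5",190,140,330,245,5.7)
```

```text
car [0.662 0.056]
tank [ 0.67  -0.059]
eng [ 0.656 -0.193]
{'shift_mm': array([-160.7,  120.3,  -10.7]), 'shift_units': array([-5.36,  4.01, -0.36]), 'turn_units': np.float64(1.18), 'tilt': array([ 0.007, -0.001, -1.   ])} [-0.088  0.001 -0.093  1.47  -0.     1.353]
```

View pics/s5.png

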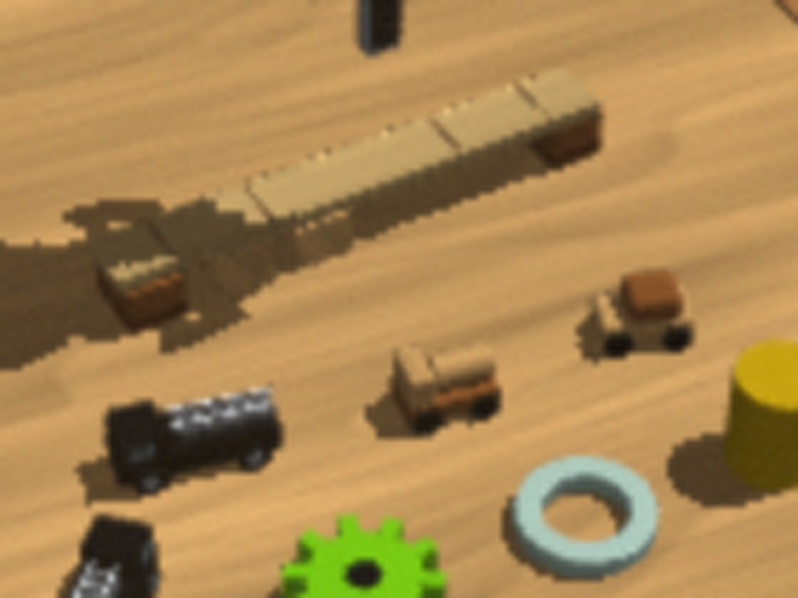

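The deck lies on both end blocks, from (140,270) to (570,90). I have one picture view left, so I'll measure the vehicles by image code from the wrist camera, engine first.

>>> {"name": "move_arm", "arguments": {
  "increments": [
    [-0.893,0.668,-0.06,0,0,0,0.65],
    [-0.893,0.668,-0.06,0,0,0,0.65],
    [-0.893,0.668,-0.06,0,0,0,0.65],
    [-0.893,0.668,-0.06,0,0,0,0.65],
    [-0.893,0.668,-0.06,0,0,0,0.65],
    [-0.893,0.668,-0.06,0,0,0,0.65],
    [0,0,0,0,0,0.6,0.65],
    [0,0,0,0,0,0.6,0.65],
    [0,0,0,0,0,0,0.65],
    [0,0,0,0,0,0,0.65]
  ]
}}

```text
clock: 26.3
ee_pos: [0.6589, -0.1897, 0.1433]
ee_rot: [-0.0, 0.72, 0.694, -0.0]
contact_force: [0.5, -0.2, 0.3]
opening: 0.0554
finger_force: 0.0
```

```bash
cat >> h.py <<'E'
def seg(mask,near,zref,M,rad=80):
    """largest component near the expected pixel; returns world pts on plane zref, rect"""
    n,lab,st,ce=cv2.connectedComponentsWithStats(cv2.morphologyEx(mask.astype(np.uint8),cv2.MORPH_CLOSE,np.ones((5,5))))
    best=max((i for i in range(1,n) if np.hypot(*(ce[i]-near))<rad),key=lambda i:st[i,4])
    v,u=np.where(lab==best); W=np.array([p2w(M,a,b,zref)[:2] for a,b in zip(u,v)])
    return best,st[best],ce[best],cv2.minAreaRect((W*1000).astype(np.float32))
E
python3 - <<'E'
from h import *
np.set_printoptions(precision=3,suppress=True)
M=model("wrist"); s=r.get_state(); p=snapshot("wrist"); cv2.imwrite("pics/we.png",p[:,:,::-1])
print(s["ee_pos"],s["qpos"]); near=w2p(M,[.658,-.193,.018]); print(near)
h=cv2.cvtColor(p,cv2.COLOR_RGB2HSV)
for t in(45,60,80):
    m=(p.max(2)<t); m[300:]=0
    print(t,seg(m,near,.018,M))
u=near.astype(int); print(p[u[1]-30:u[1]+31:10,u[0]-60:u[0]+61:15].sum(2)//3)
E
```

```text
[ 0.659 -0.19   0.143] [-0.28   0.408  0.391  1.554 -0.     1.326]
[252.287 190.028]
45 (4, array([ 234,  134,   45,  108, 2422], dtype=int32), array([254.528, 197.91 ]), ((660.519287109375, -192.99700927734375), (91.16775512695312, 34.62331008911133), 85.94952392578125))
60 (4, array([ 233,  134,   46,  109, 2576], dtype=int32), array([254.411, 196.956]), ((660.1358642578125, -193.1031494140625), (91.8497085571289, 34.9107780456543), 85.29447174072266))
80 (20, array([ 233,  133,   47,  110, 2743], dtype=int32), array([254.541, 195.786]), ((660.3457641601562, -193.2884063720703), (92.40482330322266, 35.4117317199707), 85.29296112060547))
[[145 143 144  28  99  82 148 150 158]
 [144 144 146 125  79  98 149 149 157]
 [145 146 146 127 114  92 149 149 156]
 [146 146 146  90 184  76 151 148 155]
 [149 146 143  34 110  32 152 146 155]
 [150 146 140  23  25  26 154 148 154]
 [151 145 141  29  33  33 155 152 152]]
```

Engine measures 91×35 mm at (660,-193), axis 85.5°. Grip it.

>>> {"name": "move_arm", "arguments": {
  "increments": [
    [-0.115,0.05,0.9,0,0,0.3,0.65],
    [0,0,0.9,0,0,0,0.65],
    [0,0,0.9,0,0,0,0.65],
    [0,0,0.9,0,0,0,0.65],
    [0,0,0.75,0,0,0,0.65],
    [0,0,0.22,0,0,0,0.65],
    [0,0,0,0,0,0,0.65],
    [0,0,0,0,0,0,0.2],
    [0,0,0,0,0,0,0.2],
    [0,0,0,0,0,0,0],
    [0,0,0,0,0,0,0],
    [0,0,0,0,0,0,0],
    [0,0,0,0,0,0,0]
  ],
  "grip_force": 40
}}

```text
clock: 27.65
ee_pos: [0.6615, -0.1936, 0.0089]
ee_rot: [0.001, 0.735, 0.678, 0.001]
contact_force: [0.0, 0.9, 7.2]
opening: 0.0293
finger_force: 41.2
```

Run:
```python
from h import *
np.set_printoptions(precision=3,suppress=True)
s=r.get_state();print(s["ee_pos"],s["opening"],frb(0,-.092),delta(np.r_[frb(0,-.092),.1],TH))
```

```text
[ 0.662 -0.194  0.009] 0.029279400522959454 [ 0.531 -0.136] {'shift_mm': array([  46.5, -134.1,  -91.5]), 'shift_units': array([ 1.55, -4.47, -3.05]), 'turn_units': np.float64(-1.53), 'tilt': array([ 0.003, -0.001, -1.   ])}
```

>>> {"name": "move_arm", "arguments": {
  "increments": [
    [0,0,-0.4,0,0,0,0],
    [0,0,-0.9,0,0,0,0],
    [0,0,-0.9,0,0,0,0],
    [0,0,-0.8,0,0,0,0],
    [0.31,-0.894,0,0,0,0,0],
    [0.31,-0.894,0,0,0,0,0],
    [0.31,-0.894,0,0,0,0,0],
    [0.31,-0.894,0,0,0,0,0],
    [0.31,-0.894,0,0,0,0,0],
    [0,0,0,0,0,-0.76,0],
    [0,0,0,0,0,-0.76,0],
    [0,0,0,0,0,0,0],
    [0,0,0,0,0,0,0]
  ]
}}

```text
clock: 28.95
ee_pos: [0.5306, -0.1363, 0.0974]
ee_rot: [0.0, 0.66, 0.751, 0.0]
contact_force: [0.4, -0.2, -1.0]
opening: 0.0296
finger_force: 40.3
```

Run:
```python
from h import *
np.set_printoptions(precision=3,suppress=True)
s=r.get_state();print(s["contact_force"],s["opening"],delta(np.r_[frb(0,-.092),.053],TH))
# deck check from top: light plank corners by hsv segmentation
p=snapshot("top"); cv2.imwrite("pics/t6.png",p[:,:,::-1])
```

```text
[ 0.359 -0.242 -1.031] 0.0296221563011192 {'shift_mm': array([-0.2,  0.6, 44.4]), 'shift_units': array([-0.01,  0.02,  1.48]), 'turn_units': np.float64(-0.03), 'tilt': array([ 0., -0., -1.])}
```

>>> {"name": "move_arm", "arguments": {
  "increments": [
    [0,0,0.7,0,0,0,0],
    [0,0,0.6,0,0,0,0],
    [0,0,0.2,0,0,0,0],
    [0,0,0.04,0,0,0,0],
    [0,0,0,0,0,0,0]
  ]
}}

```text
clock: 29.5
ee_pos: [0.5308, -0.1364, 0.0512]
ee_rot: [0.0, 0.659, 0.752, 0.0]
contact_force: [0.1, 0.5, -0.1]
opening: 0.0296
finger_force: 40.4
```

>>> {"name": "move_arm", "arguments": {
  "increments": [
    [0,0,0.05,0,0,0,0],
    [0,0,0,0,0,0,0]
  ]
}}

```text
clock: 29.7
ee_pos: [0.5308, -0.1364, 0.0498]
ee_rot: [0.0, 0.659, 0.752, 0.0]
contact_force: [-0.2, -0.8, -1.0]
opening: 0.0291
finger_force: 40.4
```

>>> {"name": "move_arm", "arguments": {
  "increments": [
    [0,0,0.04,0,0,0,0],
    [0,0,0,0,0,0,0]
  ]
}}

```text
clock: 29.9
ee_pos: [0.5309, -0.1364, 0.0488]
ee_rot: [0.001, 0.659, 0.752, 0.0]
contact_force: [-0.6, -0.5, 4.8]
opening: 0.0296
finger_force: 41.1
```

Contact. Release and go to the tanker.

>>> {"name": "move_arm", "arguments": {
  "increments": [
    [0,0,0,0,0,0,0.45],
    [0,0,0,0,0,0,0.6],
    [0,0,0,0,0,0,0.6],
    [0,0,0,0,0,0,0.6],
    [0,0,-0.4,0,0,0,0.65],
    [0,0,-1,0,0,0,0.65],
    [0,0,-1,0,0,0,0.65],
    [0,0,-0.8,0,0,0,0.65],
    [0.39,0.973,0,0,0,0,0.65],
    [0.39,0.973,0,0,0,0,0.65],
    [0.39,0.973,0,0,0,0,0.65],
    [0.39,0.973,0,0,0,0,0.65],
    [0.39,0.973,0,0,0,0,0.65],
    [0,0,0,0,0,0.6,0.65],
    [0,0,0,0,0,0.6,0.65],
    [0,0,0,0,0,0,0.65],
    [0,0,0,0,0,0,0.65]
  ]
}}

```text
clock: 31.6
ee_pos: [0.6675, -0.0591, 0.1446]
ee_rot: [0.0, 0.719, 0.695, 0.0]
contact_force: [-0.1, 0.5, 0.6]
opening: 0.0557
finger_force: 0.0
```

Run:
```python
from h import *
np.set_printoptions(precision=3,suppress=True)
M=model("wrist"); s=r.get_state(); p=snapshot("wrist"); cv2.imwrite("pics/wt.png",p[:,:,::-1])
t=snapshot("top"); cv2.imwrite("pics/t7.png",t[:,:,::-1])
print(s["ee_pos"]); near=w2p(M,[.669,-.06,.018]); print(near)
c=p[60:300,150:370,::-1]; c=cv2.resize(c,None,fx=1.7,fy=1.7,interpolation=cv2.INTER_CUBIC)
d=t[150:290,170:330,::-1]; d=cv2.resize(d,None,fx=2.6,fy=2.6,interpolation=cv2.INTER_CUBIC)
o=np.zeros((max(c.shape[0],d.shape[0]),c.shape[1]+d.shape[1],3),np.uint8); o[:c.shape[0],:c.shape[1]]=c; o[:d.shape[0],c.shape[1]:]=d
print(o.shape,c.shape); cv2.imwrite("pics/combo.png",o)
u=near.astype(int); print(p[u[1]-50:u[1]+61:8,u[0]-48:u[0]+49:8].sum(2)//3)
```

```text
[ 0.668 -0.059  0.145]
[254.798 186.693]
(408, 790, 3) (408, 374, 3)
[[122 120 127 136 138 139 142 144 138 139 144 136 146]
 [122 121 127 134 137 140 142 145 138 139 145 137 146]
 [123 122 128 132 137  67  79  80  82  83 144 136 146]
 [124 122 129 131 137  74 105 140 129  94 144 137 138]
 [126 123 129 122 138  73 106 140 128  95 144 136 138]
 [127 124 130 124 139  72 107 140 127  95 143 137 137]
 [130 126 130 125 140  73 109 140 125  93 143 136 137]
 [132 128 130 127 138  73 109 140 125  93 144 137 138]
 [135 130 130 127 131  80 118 117 114 101 143 137 138]
 [137 131 131 128 133 100 139 140 141 126 142 138 138]
 [139 131 131 128 135  74 112 115 119 110 143 137 137]
 [139 130 132 129 136 128 145 143 132 137 143 137 137]
 [140 129 132 130 135 128 133 136 142 137 144 137 143]
 [140 129 133 131 134 129 132 136 143 136 144 137 147]]
```

```bash
cat >> h.py <<'E'
def edges(p,rows,c0,c1):
    g=cv2.GaussianBlur(p,(3,3),0).astype(float).sum(2)/3
    for v in rows:
        d=np.abs(np.diff(g[v,c0:c1])); i=np.where(d>9)[0]+c0
        print(v,i.tolist())
E
python3 - <<'E'
from h import *
p=cv2.imread("pics/wt.png")[:,:,::-1]
edges(p,range(145,240,6),220,320)
print(p[180,236:290].tolist()[::3])
E
```

```text
145 []
151 [244, 245, 246, 279, 280, 281]
157 [239, 240, 241, 244, 245, 280, 281, 282, 283, 284, 285, 286]
163 [239, 240, 241, 242, 244, 245, 253, 273, 280, 281, 283, 284, 285, 286]
169 [239, 240, 241, 242, 244, 245, 246, 253, 273, 279, 280, 281, 283, 284, 285, 286]
175 [240, 241, 242, 243, 252, 253, 273, 280, 281, 282]
181 [242, 243, 244, 250, 252, 253, 272, 280, 281, 282]
187 [242, 243, 244, 249, 250, 251, 252, 253, 272, 280, 281]
193 [239, 240, 241, 242, 244, 245, 252, 253, 272, 279, 280, 282, 283, 284]
199 [239, 240, 241, 244, 245, 246, 278, 279, 280, 282, 283, 284]
205 [239, 240, 241, 243, 244, 245, 246, 247, 278, 279, 280, 282, 283, 284]
211 [243, 244, 246, 247, 278, 280, 281]
217 [243, 244, 277, 278]
223 [247, 267, 269, 270, 272, 273]
229 []
235 []
[[179, 145, 106], [173, 140, 102], [172, 140, 102], [80, 59, 41], [113, 79, 52], [95, 67, 45], [135, 110, 81], [157, 128, 93], [170, 138, 100], [176, 143, 104], [173, 141, 103], [163, 132, 97], [143, 117, 86], [129, 89, 58], [132, 90, 58], [134, 107, 78], [178, 145, 105], [181, 148, 107]]
```

Run:
```python
from h import *
M=model("wrist")
print(p2w(M,262.6,163,.009),p2w(M,261.8,199,.009)); print("ends",p2w(M,262,149,.008),p2w(M,262,222,.034)); print(r.get_state()["ee_pos"])
print(p2w(M,239,163,.009),p2w(M,286,163,.009), p2w(M,244,181,.01),p2w(M,281,181,.01))
```

```text
[ 0.67603132 -0.04220428  0.009     ] [ 0.6745233  -0.07360991  0.009     ]
ends [ 0.67586285 -0.03061272  0.008     ] [ 0.67375714 -0.08520163  0.034     ]
[ 0.66740945 -0.05922096  0.14445744]
[ 0.65632099 -0.04153985  0.009     ] [ 0.6955757  -0.04286311  0.009     ] [ 0.65989555 -0.05690462  0.01      ] [ 0.69115079 -0.0579589   0.01      ]
```

Tanker at (675,-58), 55 mm long, axis about 87.3°. Grip it.

>>> {"name": "move_arm", "arguments": {
  "increments": [
    [0.05,0.256,0.9,0,0,0.08,0.65],
    [0,0,0.9,0,0,0,0.65],
    [0,0,0.9,0,0,0,0.65],
    [0,0,0.9,0,0,0,0.65],
    [0,0,0.7,0,0,0,0.65],
    [0,0,0.18,0,0,0,0.65],
    [0,0,0,0,0,0,0.65],
    [0,0,0,0,0,0,0.2],
    [0,0,0,0,0,0,0.2],
    [0,0,0,0,0,0,0],
    [0,0,0,0,0,0,0],
    [0,0,0,0,0,0,0],
    [0,0,0,0,0,0,0]
  ]
}}

```text
clock: 33.0
ee_pos: [0.6763, -0.0579, 0.0116]
ee_rot: [0.001, 0.723, 0.691, 0.001]
contact_force: [-0.2, -0.8, 5.5]
opening: 0.0289
finger_force: 41.2
```

Run:
```python
from h import *
np.set_printoptions(precision=3,suppress=True)
s=r.get_state();print(s["ee_pos"],s["opening"],delta(np.r_[frb(0,0),.1],TH))
```

```text
[ 0.676 -0.058  0.012] 0.02885873241667472 {'shift_mm': array([   5.3, -157.4,  -88.9]), 'shift_units': array([ 0.18, -5.25, -2.96]), 'turn_units': np.float64(-1.29), 'tilt': array([ 0.003, -0.   , -1.   ])}
```

>>> {"name": "move_arm", "arguments": {
  "increments": [
    [0,0,-0.4,0,0,0,0],
    [0,0,-0.9,0,0,0,0],
    [0,0,-0.9,0,0,0,0],
    [0,0,-0.76,0,0,0,0],
    [0.03,-0.875,0,0,0,0,0],
    [0.03,-0.875,0,0,0,0,0],
    [0.03,-0.875,0,0,0,0,0],
    [0.03,-0.875,0,0,0,0,0],
    [0.03,-0.875,0,0,0,0,0],
    [0.03,-0.875,0,0,0,0,0],
    [0,0,0,0,0,-0.65,0],
    [0,0,0,0,0,-0.65,0],
    [0,0,0,0,0,0,0],
    [0,0,0.7,0,0,0,0],
    [0,0,0.5,0,0,0,0],
    [0,0,0.15,0,0,0,0],
    [0,0,0,0,0,0,0]
  ]
}}

```text
clock: 34.7
ee_pos: [0.5176, -0.0451, 0.0571]
ee_rot: [-0.001, 0.658, 0.753, -0.001]
contact_force: [-0.2, 0.5, -0.4]
opening: 0.0294
finger_force: 40.3
```

Run:
```python
from h import *
np.set_printoptions(precision=3,suppress=True)
s=r.get_state();print(s["ee_pos"],s["contact_force"],delta(np.r_[frb(0,0),.0516],TH))
```

```text
[ 0.518 -0.045  0.057] [-0.243  0.459 -0.423] {'shift_mm': array([-0.4,  1.4,  5.5]), 'shift_units': array([-0.01,  0.05,  0.18]), 'turn_units': np.float64(0.01), 'tilt': array([-0.002,  0.   , -1.   ])}
```

>>> {"name": "move_arm", "arguments": {
  "increments": [
    [0,0.05,0.1,0,0,0,0],
    [0,0,0.05,0,0,0,0],
    [0,0,0,0,0,0,0]
  ]
}}

```text
clock: 35.0
ee_pos: [0.5198, -0.0449, 0.0536]
ee_rot: [0.0, 0.658, 0.753, 0.0]
contact_force: [0.1, 0.2, -1.1]
opening: 0.0289
finger_force: 40.3
```

>>> {"name": "move_arm", "arguments": {
  "increments": [
    [0,0,0.05,0,0,0,0],
    [0,0,0,0,0,0,0]
  ]
}}

```text
clock: 35.2
ee_pos: [0.5196, -0.0449, 0.0519]
ee_rot: [0.0, 0.658, 0.753, -0.0]
contact_force: [-0.3, 1.0, -0.8]
opening: 0.0291
finger_force: 40.3
```

>>> {"name": "move_arm", "arguments": {
  "increments": [
    [0,0,0.04,0,0,0,0],
    [0,0,0,0,0,0,0]
  ]
}}

```text
clock: 35.4
ee_pos: [0.5197, -0.0449, 0.0515]
ee_rot: [0.0, 0.658, 0.753, 0.0]
contact_force: [-2.2, 0.8, 5.6]
opening: 0.0292
finger_force: 41.0
```

Contact. Release and go to the car, which is turned by about 20°.

>>> {"name": "move_arm", "arguments": {
  "increments": [
    [0,0,0,0,0,0,0.45],
    [0,0,0,0,0,0,0.6],
    [0,0,0,0,0,0,0.6],
    [0,0,0,0,0,0,0.6],
    [0,0,-0.4,0,0,0,0.65],
    [0,0,-1,0,0,0,0.65],
    [0,0,-1,0,0,0,0.65],
    [0,0,-0.7,0,0,0,0.65],
    [0.452,0.862,0,0,0,0,0.65],
    [0.452,0.862,0,0,0,0,0.65],
    [0.452,0.862,0,0,0,0,0.65],
    [0.452,0.862,0,0,0,0,0.65],
    [0.452,0.862,0,0,0,0,0.65],
    [0.452,0.862,0,0,0,0,0.65],
    [0,0,0,0,0,0.78,0.65],
    [0,0,0,0,0,0.78,0.65],
    [0,0,0,0,0,0.78,0.65],
    [0,0,0,0,0,0.78,0.65],
    [0,0,0,0,0,0,0.65],
    [0,0,0,0,0,0,0.65]
  ]
}}

```text
clock: 37.4
ee_pos: [0.6625, 0.0566, 0.1442]
ee_rot: [0.0, 0.804, 0.595, 0.0]
contact_force: [-0.2, -0.4, 0.2]
opening: 0.0558
finger_force: 0.0
```

Run:
```python
from h import *
np.set_printoptions(precision=3,suppress=True)
M=model("wrist"); s=r.get_state(); p=snapshot("wrist"); cv2.imwrite("pics/wc.png",p[:,:,::-1])
print(s["ee_pos"],delta(s["ee_pos"],np.radians(-17))); near=w2p(M,[.663,.0565,.018]); print(near)
edges(p,range(130,250,6),205,320)
```

```text
[0.662 0.057 0.144] {'shift_mm': array([-0. ,  0. , -0.1]), 'shift_units': array([-0.,  0., -0.]), 'turn_units': np.float64(-0.01), 'tilt': array([ 0.,  0., -1.])}
[253.894 185.814]
130 []
136 []
142 []
148 [231, 232, 233, 235, 236, 237, 238, 270, 271, 272, 273, 275, 276, 277, 278]
154 [231, 232, 233, 235, 236, 237, 238, 271, 272, 273, 275, 276, 277, 278]
160 [231, 232, 233, 234, 235, 236, 237, 273, 274, 276, 277, 278, 279]
166 [232, 233, 234, 235, 276, 277, 278]
172 [236, 237, 238, 273, 274, 275]
178 [236, 237, 238, 273, 274, 275]
184 [234, 235, 237, 272, 273, 275, 276, 277, 278]
190 [233, 234, 235, 237, 238, 274, 276, 277, 278, 279]
196 [233, 234, 235, 236, 237, 238, 239, 240, 244, 245, 249, 251, 252, 253, 258, 262, 267, 273, 274, 276, 277, 278, 279]
202 [234, 235, 236, 238, 239, 240, 272, 273, 274, 277, 278, 279]
208 [241, 242, 243, 244, 272, 273, 274]
214 []
220 []
226 []
232 []
238 [315, 316, 317]
244 [314, 315, 316]
```

Run:
```python
from h import *
M=model("wrist")
a,b=p2w(M,254.7,154,.009),p2w(M,256,197,.009); d=a-b; print(a,b,np.degrees(np.arctan2(d[1],d[0])))
c,e=p2w(M,255,145.5,.008),p2w(M,256,211,.022); print("ends",c,e,np.linalg.norm((c-e)[:2]))
m=(c+e)/2; print(delta(np.r_[m[:2],.012],np.arctan2(d[1],d[0])-np.pi/2),m)
```

```text
[0.67093603 0.08013149 0.009     ] [0.66114477 0.04426199 0.009     ] 74.73198905208827
ends [0.6731931  0.08665754 0.008     ] [0.65865126 0.03641774 0.022     ] 0.05230203597252133
{'shift_mm': array([  5.7,   1.8, 132.1]), 'shift_units': array([0.19, 0.06, 4.4 ]), 'turn_units': np.float64(-0.22), 'tilt': array([ 3.e-04,  0.e+00, -1.e+00])} [0.66592218 0.06153764 0.015     ]
```

>>> {"name": "move_arm", "arguments": {
  "increments": [
    [0.19,0.06,0.9,0,0,-0.2,0.65],
    [0,0,0.9,0,0,0,0.65],
    [0,0,0.9,0,0,0,0.65],
    [0,0,0.9,0,0,0,0.65],
    [0,0,0.7,0,0,0,0.65],
    [0,0,0.22,0,0,0,0.65],
    [0,0,0,0,0,0,0.65],
    [0,0,0,0,0,0,0.2],
    [0,0,0,0,0,0,0.2],
    [0,0,0,0,0,0,0],
    [0,0,0,0,0,0,0],
    [0,0,0,0,0,0,0],
    [0,0,0,0,0,0,0]
  ]
}}

```text
clock: 38.75
ee_pos: [0.6668, 0.0616, 0.01]
ee_rot: [0.001, 0.797, 0.605, 0.001]
contact_force: [0.3, -0.3, 6.7]
opening: 0.0298
finger_force: 41.2
```

Run:
```python
from h import *
np.set_printoptions(precision=3,suppress=True)
s=r.get_state();print(s["ee_pos"],s["opening"],delta(np.r_[frb(0,.085),.1],TH))
```

```text
[0.667 0.062 0.01 ] 0.029772598131357415 {'shift_mm': array([ -64.5, -146.9,  -90.5]), 'shift_units': array([-2.15, -4.9 , -3.02]), 'turn_units': np.float64(-2.91), 'tilt': array([ 0.003,  0.   , -1.   ])}
```

>>> {"name": "move_arm", "arguments": {
  "increments": [
    [0,0,-0.4,0,0,0,0],
    [0,0,-0.9,0,0,0,0],
    [0,0,-0.9,0,0,0,0],
    [0,0,-0.82,0,0,0,0],
    [-0.43,-0.98,0,0,0,0,0],
    [-0.43,-0.98,0,0,0,0,0],
    [-0.43,-0.98,0,0,0,0,0],
    [-0.43,-0.98,0,0,0,0,0],
    [-0.43,-0.98,0,0,0,0,0],
    [0,0,0,0,0,-0.73,0],
    [0,0,0,0,0,-0.73,0],
    [0,0,0,0,0,-0.73,0],
    [0,0,0,0,0,-0.73,0],
    [0,0,0,0,0,0,0],
    [0,0,0.7,0,0,0,0],
    [0,0,0.5,0,0,0,0],
    [0,0,0.15,0,0,0,0],
    [0,0,0,0,0,0,0]
  ]
}}

```text
clock: 40.55
ee_pos: [0.5063, 0.0389, 0.0576]
ee_rot: [-0.001, 0.658, 0.753, -0.001]
contact_force: [0.1, 0.3, -1.2]
opening: 0.0294
finger_force: 40.3
```

Run:
```python
from h import *
np.set_printoptions(precision=3,suppress=True)
s=r.get_state();print(s["ee_pos"],s["contact_force"],delta(np.r_[frb(0,.085),.0505],TH))
```

```text
[0.506 0.039 0.058] [ 0.068  0.291 -1.198] {'shift_mm': array([-0.2,  1.4,  7. ]), 'shift_units': array([-0.01,  0.05,  0.23]), 'turn_units': np.float64(0.0), 'tilt': array([-0.002, -0.   , -1.   ])}
```

>>> {"name": "move_arm", "arguments": {
  "increments": [
    [0,0.05,0.1,0,0,0,0],
    [0,0,0.1,0,0,0,0],
    [0,0,0,0,0,0,0],
    [0,0,0.03,0,0,0,0],
    [0,0,0,0,0,0,0]
  ]
}}

```text
clock: 41.05
ee_pos: [0.5084, 0.0392, 0.0514]
ee_rot: [0.0, 0.658, 0.753, 0.0]
contact_force: [-0.2, 0.3, -0.6]
opening: 0.0293
finger_force: 40.3
```

>>> {"name": "move_arm", "arguments": {
  "increments": [
    [0,0,0.04,0,0,0,0],
    [0,0,0,0,0,0,0]
  ]
}}

```text
clock: 41.25
ee_pos: [0.5083, 0.0392, 0.05]
ee_rot: [-0.0, 0.658, 0.753, -0.0]
contact_force: [0.7, 0.2, -1.0]
opening: 0.0292
finger_force: 40.3
```

>>> {"name": "move_arm", "arguments": {
  "increments": [
    [0,0,0.03,0,0,0,0],
    [0,0,0,0,0,0,0]
  ]
}}

```text
clock: 41.45
ee_pos: [0.5084, 0.0391, 0.0499]
ee_rot: [0.0, 0.658, 0.753, 0.0]
contact_force: [-3.0, -0.9, 5.4]
opening: 0.0293
finger_force: 41.1
```

Contact. Release, rise, and move aside toward the robot so the cameras see the bridge.

>>> {"name": "move_arm", "arguments": {
  "increments": [
    [0,0,0,0,0,0,0.45],
    [0,0,0,0,0,0,0.6],
    [0,0,0,0,0,0,0.6],
    [0,0,0,0,0,0,0.6],
    [0,0,-0.4,0,0,0,0.6],
    [0,0,-1,0,0,0,0.6],
    [0,0,-1,0,0,0,0.6],
    [0,0,-1,0,0,0,0.6],
    [0,0,-0.8,0,0,0,0.6],
    [0.8,-0.5,0,0,0,0,0.6],
    [0.9,-0.6,0,0,0,0,0.6],
    [0.9,-0.6,0,0,0,0,0.6],
    [0.9,-0.6,0,0,0,0,0.6],
    [0.9,-0.6,0,0,0,0,0.6],
    [0.9,-0.6,0,0,0,0,0.6],
    [0.9,-0.6,0,0,0,0,0.6],
    [0.9,-0.6,0,0,0,0,0.6],
    [0.9,-0.6,0,0,0,0,0.6],
    [0,0,0,0,0,0,0.6],
    [0,0,0,0,0,0,0.6]
  ]
}}

```text
clock: 43.45
ee_pos: [0.3183, 0.2559, 0.176]
ee_rot: [0.0, 0.657, 0.754, 0.0]
contact_force: [-0.1, -0.7, 0.6]
opening: 0.0514
finger_force: 0.0
```

Run:
```python
from h import *
t=snapshot("top"); s=snapshot("scene")
c=cv2.resize(s[140:240,195:325,::-1],None,fx=3,fy=3,interpolation=cv2.INTER_CUBIC)
d=cv2.resize(t[165:265,180:315,::-1],None,fx=3,fy=3,interpolation=cv2.INTER_CUBIC)
e=cv2.resize(t[160:320,55:180,::-1],None,fx=1.8,fy=1.8,interpolation=cv2.INTER_CUBIC)
o=np.zeros((590,800,3),np.uint8)
o[:300,:390]=c; o[:300,395:395+405]=d; o[300:300+288,:225]=e
f=cv2.resize(s[:,:,::-1],(387,290)); o[300:590,300:687]=f
cv2.imwrite("pics/fin.png",np.clip(o*1.4,0,255).astype(np.uint8)); cv2.imwrite("pics/sraw.png",s[:,:,::-1])
```

```text
(no output)
```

View pics/fin.png

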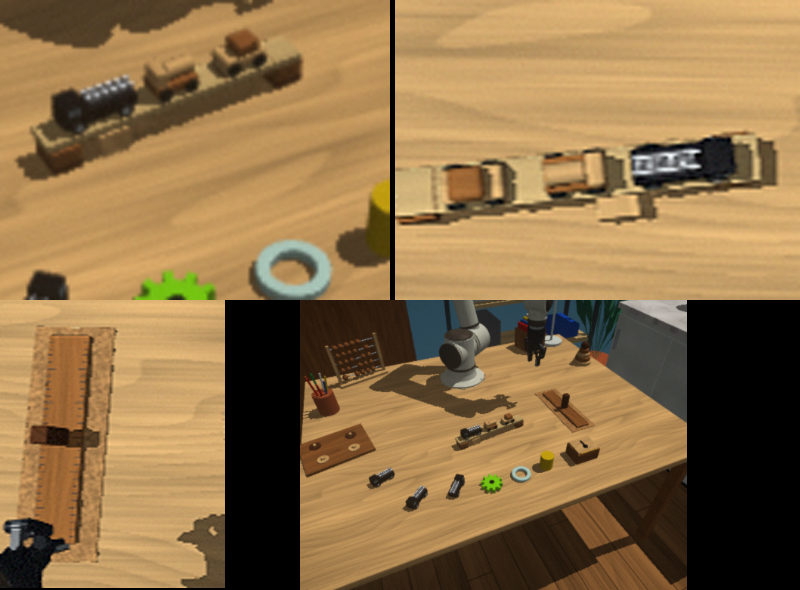

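The picture shows all three vehicles parked upright on the deck and the ruler on the mat. One pier has been knocked out toward the robot at about (625,207) in the top-right panel, so I'll push it back with the ruler. First I'll compute where it is, plus the ruler approach.

Run:
```python
from h import *
np.set_printoptions(precision=3,suppress=True)
M=model("top"); g=lambda u,v,z:tob(p2w(M,180+(u-395)/3,165+v/3,z))*1000
print("pier top near edge",g(597,209,.03),g(640,205,.03),"foot",g(603,222,0),g(645,219,0))
print("deck near edge z40",g(440,214,.04),g(560,197,.04),g(730,182,.04),"deck ends",g(760,133,.04))
s=r.get_state(); print(s["ee_pos"],s["qpos"],delta([.4785,.3495,.15],np.radians(91.3)))
```

```text
pier top near edge [-30.464 -15.501] [-31.148 -52.109] foot [-40.692 -19.025] [-42.161 -55.752]
deck near edge z40 [-20.547 115.857] [-17.581  14.182] [ -20.935 -129.294] deck ends [  17.316 -159.894]
[0.319 0.255 0.176] [ 0.675 -0.266 -0.259  1.577 -0.     2.111] {'shift_mm': array([ 72. , 170.8,  25.7]), 'shift_units': array([2.4 , 5.69, 0.86]), 'turn_units': np.float64(-10.45), 'tilt': array([ 0.001,  0.   , -1.   ])}
```

>>> {"name": "move_arm", "arguments": {
  "increments": [
    [0.4,0.948,0,0,0,0,1],
    [0.4,0.948,0,0,0,0,1],
    [0.4,0.948,0,0,0,0,1],
    [0.4,0.948,0,0,0,0,1],
    [0.4,0.948,0,0,0,0,1],
    [0.4,0.948,0.86,0,0,0,1],
    [0,0,0,0,0,-0.95,1],
    [0,0,0,0,0,-0.95,1],
    [0,0,0,0,0,-0.95,1],
    [0,0,0,0,0,-0.95,1],
    [0,0,0,0,0,-0.95,1],
    [0,0,0,0,0,-0.95,1],
    [0,0,0,0,0,-0.95,1],
    [0,0,0,0,0,-0.95,1],
    [0,0,0,0,0,-0.95,1],
    [0,0,0,0,0,-0.95,1],
    [0,0,0,0,0,-0.95,1],
    [0,0,0,0,0,0,1],
    [0,0,0,0,0,0,1]
  ],
  "grip_force": 80
}}

```text
clock: 45.45
ee_pos: [0.4785, 0.3491, 0.1493]
ee_rot: [-0.0, -0.009, 1.0, -0.0]
contact_force: [-0.1, 0.9, -0.6]
opening: 0.0851
finger_force: 0.0
```

Run:
```python
from h import *
np.set_printoptions(precision=3,suppress=True)
s=r.get_state(); print(s["ee_pos"],delta([.4785,.3495,.0425],np.radians(91.3)))
# handle top check: dark patch around expected
M=model("wrist"); p=snapshot("wrist"); q=w2p(M,[.4785,.3495,.081]); print(q); u=q.astype(int)
edges(p,range(u[1]-8,u[1]+9,8),u[0]-60,u[0]+60)
```

```text
[0.478 0.349 0.149] {'shift_mm': array([ -0. ,   0.4, 106.8]), 'shift_units': array([-0.  ,  0.01,  3.56]), 'turn_units': np.float64(-0.03), 'tilt': array([-0., -0., -1.])}
[252.842 206.668]
198 [215, 216, 217, 219, 220, 234, 235, 236, 264, 271, 272, 287, 288]
206 [214, 215, 216, 217, 234, 235, 236, 264, 271, 272]
214 [216, 217, 218, 220, 234, 235, 236, 260, 271, 272, 286, 287, 288]
```

Handle spans 235–271.5 px, centred on the expected pixel. Grip and lift.

>>> {"name": "move_arm", "arguments": {
  "increments": [
    [0,0,0.9,0,0,0,1],
    [0,0,0.9,0,0,0,1],
    [0,0,0.9,0,0,0,1],
    [0,0,0.86,0,0,0,1],
    [0,0,0,0,0,0,1],
    [0,0,0,0,0,0,0],
    [0,0,0,0,0,0,0],
    [0,0,0,0,0,0,0],
    [0,0,0,0,0,0,0],
    [0,0,0,0,0,0,0],
    [0,0,0,0,0,0,0],
    [0,0,0,0,0,0,0],
    [0,0,0,0,0,0,0],
    [0,0,-0.5,0,0,0,0],
    [0,0,-1,0,0,0,0],
    [0,0,-1,0,0,0,0],
    [0,0,-0.5,0,0,0,0],
    [0,0,0,0,0,0,0]
  ]
}}

```text
clock: 47.3
ee_pos: [0.4788, 0.3506, 0.1353]
ee_rot: [0.002, -0.012, 1.0, 0.001]
contact_force: [-0.3, -0.2, -2.0]
opening: 0.0231
finger_force: 78.6
```

Run:
```python
from h import *
np.set_printoptions(precision=3,suppress=True)
s=r.get_state(); print(s["contact_force"],delta(np.r_[frb(-.115,0),.132],np.radians(91.3)))
```

```text
[-0.335 -0.176 -1.973] {'shift_mm': array([  83.4, -409.3,    2. ]), 'shift_units': array([  2.78, -13.64,   0.07]), 'turn_units': np.float64(0.01), 'tilt': array([ 0.003,  0.002, -1.   ])}
```

>>> {"name": "move_arm", "arguments": {
  "increments": [
    [0,0,-0.7,0,0,0,0],
    [0.199,-0.974,0,0,0,0,0],
    [0.199,-0.974,0,0,0,0,0],
    [0.199,-0.974,0,0,0,0,0],
    [0.199,-0.974,0,0,0,0,0],
    [0.199,-0.974,0,0,0,0,0],
    [0.199,-0.974,0,0,0,0,0],
    [0.199,-0.974,0,0,0,0,0],
    [0.199,-0.974,0,0,0,0,0],
    [0.199,-0.974,0,0,0,0,0],
    [0.199,-0.974,0,0,0,0,0],
    [0.199,-0.974,0,0,0,0,0],
    [0.199,-0.974,0,0,0,0,0],
    [0.199,-0.974,0,0,0,0,0],
    [0.199,-0.974,0,0,0,0,0],
    [0,0,0,0,0,0,0]
  ]
}}

```text
clock: 48.9
ee_pos: [0.4028, -0.0633, 0.1521]
ee_rot: [-0.001, -0.01, 1.0, -0.0]
contact_force: [0.6, 0.3, -0.8]
opening: 0.0233
finger_force: 79.3
```

>>> {"name": "move_arm", "arguments": {
  "increments": [
    [0,0,0,0,0,0.95,0],
    [0,0,0,0,0,0.95,0],
    [0,0,0,0,0,0.95,0],
    [0,0,0,0,0,0.95,0],
    [0,0,0,0,0,0.95,0],
    [0,0,0,0,0,0.95,0],
    [0,0,0,0,0,0.95,0],
    [0,0,0,0,0,0.95,0],
    [0,0,0,0,0,0.95,0],
    [0,0,0,0,0,0.95,0],
    [0,0,0,0,0,0.96,0],
    [0,0,0,0,0,0,0],
    [0,0,0,0,0,0,0]
  ]
}}

```text
clock: 50.2
ee_pos: [0.4037, -0.0606, 0.1528]
ee_rot: [-0.001, 0.657, 0.754, -0.0]
contact_force: [0.7, 0.5, -1.5]
opening: 0.0232
finger_force: 79.2
```

Run:
```python
from h import *
np.set_printoptions(precision=3,suppress=True)
s=r.get_state(); print(s["ee_pos"],tob(s["ee_pos"]),s["contact_force"],delta(np.r_[frb(-.115,0),.0455],TH))
```

```text
[ 0.404 -0.061  0.153] [-0.116  0.   ] [ 0.743  0.549 -1.548] {'shift_mm': array([ -0.2,   1.5, 107.3]), 'shift_units': array([-0.01,  0.05,  3.58]), 'turn_units': np.float64(0.03), 'tilt': array([-0.001,  0.   , -1.   ])}
```

>>> {"name": "move_arm", "arguments": {
  "increments": [
    [0,0,0.9,0,0,0.03,0],
    [0,0,0.9,0,0,0,0],
    [0,0,0.9,0,0,0,0],
    [0,0,0.85,0,0,0,0],
    [0,0,0,0,0,0,0],
    [0,0.2,0,0,0,0,0],
    [0,0.2,0,0,0,0,0],
    [0,0.2,0,0,0,0,0],
    [0,0.2,0,0,0,0,0],
    [0,0.2,0,0,0,0,0],
    [0,0.2,0,0,0,0,0],
    [0,0.2,0,0,0,0,0],
    [0,0.15,0,0,0,0,0],
    [0,0.1,0,0,0,0,0],
    [0,0.1,0,0,0,0,0],
    [0,0.1,0,0,0,0,0],
    [0,0.1,0,0,0,0,0],
    [0,0,0,0,0,0,0]
  ]
}}

```text
clock: 52.0
ee_pos: [0.4622, -0.0534, 0.0471]
ee_rot: [0.0, 0.66, 0.751, 0.0]
contact_force: [-0.6, -0.3, -1.7]
opening: 0.0231
finger_force: 79.1
```

Run:
```python
from h import *
np.set_printoptions(precision=4,suppress=True)
s=r.get_state(); print(s["ee_pos"],tob(s["ee_pos"]),s["contact_force"],s["moment"])
```

```text
[ 0.4622 -0.0534  0.0471] [-0.0574 -0.0005] [-0.6135 -0.3397 -1.7469] [ 0.0091 -0.0687  0.0337]
```

>>> {"name": "move_arm", "arguments": {
  "increments": [
    [0,0.05,0,0,0,0,0],
    [0,0.05,0,0,0,0,0],
    [0,0.05,0,0,0,0,0],
    [0,0,0,0,0,0,0]
  ]
}}

```text
clock: 52.4
ee_pos: [0.4665, -0.0529, 0.0471]
ee_rot: [0.0, 0.66, 0.751, -0.0]
contact_force: [-0.0, -0.4, -2.1]
opening: 0.0231
finger_force: 79.3
```

>>> {"name": "move_arm", "arguments": {
  "increments": [
    [0,0.04,0,0,0,0,0],
    [0,0,0,0,0,0,0]
  ]
}}

```text
clock: 52.6
ee_pos: [0.4671, -0.0529, 0.0469]
ee_rot: [-0.0, 0.66, 0.752, -0.0]
contact_force: [-4.1, -2.3, -1.3]
opening: 0.0232
finger_force: 79.5
```

>>> {"name": "move_arm", "arguments": {
  "increments": [
    [0,0.04,0,0,0,0,0],
    [0,0,0,0,0,0,0]
  ]
}}

```text
clock: 52.8
ee_pos: [0.4677, -0.0528, 0.0467]
ee_rot: [-0.001, 0.66, 0.752, -0.001]
contact_force: [-6.2, -3.5, -0.5]
opening: 0.0235
finger_force: 79.8
```

>>> {"name": "move_arm", "arguments": {
  "increments": [
    [0,0.04,0,0,0,0,0],
    [0,0,0,0,0,0,0]
  ]
}}

```text
clock: 53.0
ee_pos: [0.4679, -0.0527, 0.0466]
ee_rot: [-0.001, 0.66, 0.752, -0.002]
contact_force: [-11.5, -3.1, 2.6]
opening: 0.023
finger_force: 80.3
```

Run:
```python
from h import *
np.set_printoptions(precision=4,suppress=True)
s=r.get_state(); print(s["ee_pos"],tob(s["ee_pos"]),s["contact_force"],s["moment"])
M=s["moment"];y=q2R(s["ee_rot"]).as_matrix()[:,1];print(np.degrees(np.arctan2(y[1],y[0])))
```

```text
[ 0.4679 -0.0527  0.0466] [-0.0516 -0.0006] [-11.5057  -3.137    2.581 ] [-0.7281  2.6353  0.8912]
7.453149252944457
```

>>> {"name": "move_arm", "arguments": {
  "increments": [
    [0,0.06,0,0,0,0,0],
    [0,0,0,0,0,0,0],
    [0,0,0,0,0,0,0]
  ]
}}

```text
clock: 53.3
ee_pos: [0.4682, -0.0526, 0.0464]
ee_rot: [-0.002, 0.66, 0.752, -0.003]
contact_force: [-18.9, -4.1, 7.8]
opening: 0.0233
finger_force: 81.3
```

>>> {"name": "move_arm", "arguments": {
  "increments": [
    [0,-0.1,0,0,0,0,0],
    [0,-0.25,0,0,0,0,0],
    [0,-0.7,0,0,0,0,0],
    [0,-0.9,0,0,0,0,0],
    [0,-0.1,-0.8,0,0,0,0],
    [0,0,-1,0,0,0,0],
    [0,0,-1,0,0,0,0],
    [0,0,-0.7,0,0,0,0],
    [0,0,0,0,0,-0.95,0],
    [0,0,0,0,0,-0.95,0],
    [0,0,0,0,0,-0.95,0],
    [0,0,0,0,0,-0.95,0],
    [0,0,0,0,0,-0.95,0],
    [0,0,0,0,0,-0.95,0],
    [0,0,0,0,0,-0.95,0],
    [0,0,0,0,0,-0.95,0],
    [0,0,0,0,0,-0.95,0],
    [0,0,0,0,0,-0.95,0],
    [0,0,0,0,0,-0.97,0],
    [0,0,0,0,0,0,0]
  ]
}}

```text
clock: 55.3
ee_pos: [0.411, -0.0601, 0.1524]
ee_rot: [0.001, -0.011, 1.0, 0.0]
contact_force: [-0.5, -0.5, -1.9]
opening: 0.0231
finger_force: 79.9
```

Run:
```python
from h import *
np.set_printoptions(precision=3,suppress=True)
s=r.get_state();print(s["ee_pos"],delta([.477,.348,.150],np.radians(91.)))
```

```text
[ 0.411 -0.06   0.152] {'shift_mm': array([-75.2, 406.5,   2.5]), 'shift_units': array([-2.51, 13.55,  0.08]), 'turn_units': np.float64(0.04), 'tilt': array([ 0.001,  0.   , -1.   ])}
```

>>> {"name": "move_arm", "arguments": {
  "increments": [
    [-0.179,0.968,0,0,0,0,0],
    [-0.179,0.968,0,0,0,0,0],
    [-0.179,0.968,0,0,0,0,0],
    [-0.179,0.968,0,0,0,0,0],
    [-0.179,0.968,0,0,0,0,0],
    [-0.179,0.968,0,0,0,0,0],
    [-0.179,0.968,0,0,0,0,0],
    [-0.179,0.968,0,0,0,0,0],
    [-0.179,0.968,0,0,0,0,0],
    [-0.179,0.968,0,0,0,0,0],
    [-0.179,0.968,0,0,0,0,0],
    [-0.179,0.968,0,0,0,0,0],
    [-0.179,0.968,0,0,0,0,0],
    [-0.179,0.968,0,0,0,0,0],
    [0,0,0,0,0,0,0],
    [0,0,0.9,0,0,0,0],
    [0,0,0.9,0,0,0,0],
    [0,0,0.9,0,0,0,0],
    [0,0,0.75,0,0,0,0],
    [0,0,0,0,0,0,0]
  ]
}}

```text
clock: 57.3
ee_pos: [0.4763, 0.3465, 0.0458]
ee_rot: [-0.002, -0.009, 1.0, -0.001]
contact_force: [-0.4, 0.3, -1.3]
opening: 0.0228
finger_force: 80.0
```

>>> {"name": "move_arm", "arguments": {
  "increments": [
    [0,0,0.07,0,0,0,0],
    [0,0,0,0,0,0,0]
  ]
}}

```text
clock: 57.5
ee_pos: [0.478, 0.3481, 0.0478]
ee_rot: [0.001, -0.01, 1.0, 0.001]
contact_force: [0.0, -0.1, -1.5]
opening: 0.0229
finger_force: 80.0
```

>>> {"name": "move_arm", "arguments": {
  "increments": [
    [0,0,0.08,0,0,0,0],
    [0,0,0.05,0,0,0,0],
    [0,0,0,0,0,0,0]
  ]
}}

```text
clock: 57.8
ee_pos: [0.4779, 0.3482, 0.0435]
ee_rot: [0.001, -0.01, 1.0, 0.0]
contact_force: [0.2, -0.0, 2.7]
opening: 0.0229
finger_force: 80.4
```

>>> {"name": "move_arm", "arguments": {
  "increments": [
    [0,0,0.03,0,0,0,0],
    [0,0,0,0,0,0,0]
  ]
}}

```text
clock: 58.0
ee_pos: [0.4779, 0.3482, 0.0434]
ee_rot: [0.001, -0.01, 1.0, 0.001]
contact_force: [-2.8, -1.3, 10.6]
opening: 0.0228
finger_force: 81.7
```

Down on the mat. Release, rise, and measure.

>>> {"name": "move_arm", "arguments": {
  "increments": [
    [0,0,0,0,0,0,0.4],
    [0,0,0,0,0,0,1],
    [0,0,0,0,0,0,1],
    [0,0,0,0,0,0,1],
    [0,0,0,0,0,0,1],
    [0,0,-1,0,0,0,1],
    [0,0,-1,0,0,0,1],
    [0,0,-1,0,0,0,1],
    [0,0,-1,0,0,0,1],
    [0,0,-1,0,0,0,1],
    [0,0,0,0,0,0,1]
  ]
}}

```text
clock: 59.1
ee_pos: [0.4786, 0.3487, 0.1963]
ee_rot: [0.003, -0.01, 1.0, 0.002]
contact_force: [-0.4, -0.0, -0.4]
opening: 0.0856
finger_force: 0.0
```

```bash
cat > chk.py <<'E'
from h import *
np.set_printoptions(precision=1,suppress=True,linewidth=200)
M=model("top"); t=snapshot("top"); cv2.imwrite(f"pics/chk.png",t[:,:,::-1])
print(r.get_state()["ee_pos"],r.get_state()["clock"])
# warp the bench plane z=.03 into bridge coords, 1 px=1mm, x rows (far up), y cols (left = +y)
def warp(img,z):
    src=np.float32([w2p(M,np.r_[frb(x,y),z]) for x,y in((.1,.2),(.1,-.2),(-.1,-.2),(-.1,.2))])
    H=cv2.getPerspectiveTransform(src,np.float32([[0,0],[400,0],[400,200],[0,200]]))
    return cv2.warpPerspective(img,H,(400,200))
W=cv2.GaussianBlur(warp(t,.03),(3,3),0).astype(int).sum(2)//3
print("cols y(mm); rows x from +30 to -60")
ys=[60,30,10,0,-10,-20,-25,-30,-35,-40,-45,-50,-60,-70,-80,-90,-100,-105,-110,-137]
print("y   ",ys)
for x in range(30,-62,-4): print("%4d"%x,[int(W[100-x,200-y]) for y in ys])
E
python3 chk.py
```

```text
[0.5 0.3 0.2] 59.15
cols y(mm); rows x from +30 to -60
y    [60, 30, 10, 0, -10, -20, -25, -30, -35, -40, -45, -50, -60, -70, -80, -90, -100, -105, -110, -137]
  30 [112, 121, 122, 120, 118, 115, 114, 115, 117, 118, 121, 123, 122, 124, 125, 126, 124, 125, 124, 120]
  26 [116, 110, 124, 123, 124, 122, 121, 118, 116, 114, 114, 116, 119, 122, 122, 123, 123, 124, 126, 125]
  22 [111, 104, 90, 97, 83, 70, 94, 116, 115, 101, 102, 104, 91, 99, 108, 115, 111, 117, 114, 87]
  18 [52, 119, 73, 82, 96, 91, 49, 118, 120, 122, 116, 83, 21, 11, 59, 61, 56, 57, 35, 99]
  14 [43, 113, 88, 76, 116, 116, 50, 76, 113, 126, 113, 40, 36, 34, 42, 35, 44, 24, 17, 84]
  10 [46, 115, 113, 113, 115, 115, 57, 58, 63, 78, 119, 97, 148, 103, 157, 92, 147, 125, 18, 40]
   6 [46, 125, 126, 126, 123, 113, 57, 61, 60, 71, 119, 75, 83, 92, 125, 86, 90, 11, 15, 44]
   2 [48, 122, 117, 117, 118, 110, 56, 60, 58, 78, 115, 75, 94, 78, 110, 132, 67, 18, 19, 46]
  -2 [48, 121, 94, 92, 107, 113, 56, 60, 60, 85, 121, 121, 130, 117, 145, 101, 146, 91, 19, 49]
  -6 [50, 118, 48, 69, 105, 112, 53, 60, 60, 90, 112, 42, 53, 43, 5
[... 579 characters left out ...]
, 54, 61, 58, 121, 119, 119, 118, 118, 119, 117, 116, 121, 124, 123, 119, 114, 113, 112, 121]
 -38 [58, 55, 55, 58, 124, 124, 124, 123, 121, 118, 118, 116, 116, 123, 125, 124, 123, 121, 120, 111]
 -42 [58, 57, 57, 56, 96, 120, 121, 121, 122, 122, 121, 120, 117, 114, 119, 126, 125, 125, 123, 119]
 -46 [57, 59, 56, 57, 84, 118, 118, 121, 122, 122, 121, 119, 119, 116, 115, 115, 122, 123, 124, 122]
 -50 [60, 60, 60, 59, 60, 122, 120, 121, 122, 123, 125, 127, 124, 122, 118, 115, 114, 113, 115, 126]
 -54 [59, 57, 60, 59, 59, 125, 124, 123, 122, 122, 122, 124, 126, 131, 129, 125, 120, 118, 116, 117]
 -58 [57, 57, 56, 56, 57, 125, 126, 127, 126, 125, 124, 124, 122, 124, 127, 132, 131, 129, 127, 116]
```

Run:
```python
from h import *
M=model("top"); t=cv2.cvtColor(cv2.imread("pics/chk.png"),cv2.COLOR_BGR2GRAY).astype(float)
def samp(pts,z): 
    q=np.float32([w2p(M,np.r_[frb(a,b),z]) for a,b in pts]); return cv2.remap(t.astype(np.float32),q[:,0].reshape(1,-1),q[:,1].reshape(1,-1),cv2.INTER_LINEAR)[0].astype(int).tolist()
print("left end y140..170",samp([(.005,y/1000) for y in range(140,172,2)],.04))
print("right end y-140..-170",samp([(.005,-y/1000) for y in range(140,172,2)],.04))
for y in(.12,.04,-.038,-.142): print("across y",y,"x 28..-28",samp([(x/1000,y) for x in range(28,-30,-2)],.04))
```

```text
left end y140..170 [64, 64, 64, 64, 64, 64, 64, 65, 64, 63, 62, 61, 60, 58, 65, 77]
right end y-140..-170 [66, 65, 65, 64, 72, 100, 122, 106, 65, 55, 57, 58, 58, 56, 76, 105]
across y 0.12 x 28..-28 [120, 128, 135, 117, 79, 53, 49, 50, 49, 50, 52, 53, 51, 52, 53, 53, 46, 45, 50, 53, 50, 52, 59, 49, 34, 28, 34, 55, 63]
across y 0.04 x 28..-28 [118, 117, 118, 121, 122, 125, 129, 132, 134, 132, 135, 136, 135, 134, 114, 84, 68, 62, 66, 66, 66, 66, 64, 60, 60, 61, 62, 62, 63]
across y -0.038 x 28..-28 [123, 121, 123, 105, 120, 130, 128, 133, 137, 96, 59, 61, 60, 60, 59, 59, 61, 64, 65, 62, 61, 61, 117, 121, 102, 86, 54, 54, 91]
across y -0.142 x 28..-28 [128, 130, 133, 118, 78, 122, 127, 116, 93, 59, 62, 65, 65, 65, 64, 64, 63, 63, 64, 63, 63, 64, 64, 64, 75, 55, 44, 70, 126]
```

Deck edges are at about ±20 mm and its right end at about -156 mm, so it is centred. No pier shows beyond either side. Handing in.

```bash
python3 -c "
from station import workorder
print(workorder.hand_in())"
```

```text
the job is handed in; nothing more can be done
None
```

I handed the job in at about 59 s; the hand-in returned no verdict. The deck measures centred on the end blocks, with the engine, tanker and car parked on it and the ruler back on its mat. One pier got knocked out mid-run, so I pushed it back with the ruler; top-camera readings afterwards show no pier poking out on either side.

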